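Clear down the weighing station

TASK

Weighing is finished, so clear down the station: lift the steel can off the balance by its handle, keeping it upright, stand it well within the blue mat and put its yellow cover on, and set the blue dust cover on the balance's ring, both covers fully seated and level. Stand the sample pots upright in the rack, small ones in the narrow row and large ones in the wide row. Leave the pipettes and the glass dish where they are.

Things in the scene. Friction and masses are not known exactly. Their poses are not given: they have to be found in the camera images.
- balance: Pocket balance, fixed: black body 150 (x) x 130 (y) x 40 high, blue display on its local -x side. Origin at the centre of its underside. On top at the centre a round steel pan (88 diameter, surface 46 above the origin) inside an aluminium draught ring: outer diameter 100, inner 92, top 56 above the origin.
- ring_top (a point): Centre of the balance's draught ring at the level of the ring's top edge (56 above the bench).
- mat: Blue square mat 120 x 120 x 3 thick, fixed on the bench. Origin at the centre of its underside.
- can: Open steel sample can, 72 outer diameter, 80 high, wall 3.5, about 200 g, at first on the balance pan. Origin at the centre of its underside, z up. On its local -x side a black D handle: upright grip bar 14 (radial) x 10 (tangential), centre 63 from the can's axis, 25 to 72 above the origin, 20 from the can's wall. Pinch the bar across its 10 (along the can's y) from above.
- can_cover: Loose yellow cover of the can, plug down: disc 84 diameter, 5 thick; white knob 22 diameter, 28 high on top; plug 57 diameter (tapering to 49), 6 deep beneath. Origin at the centre of the plug's underside: disc 6 to 11 above it, knob 11 to 39. Seated, the disc lies on the can's rim with the plug in the mouth (65 inner), origin 74 above the can's origin.
- dust_cover: Loose blue dust cover of the balance: like the yellow one but disc 112 diameter and plug 84 diameter (tapering to 76). Same heights, same white knob and origin. Seated, the disc lies on the draught ring with the plug inside it, origin 6 below point ring_top.
- rack: Low grey rack, fixed, 97 (x) x 210 (y), floor 4 thick, walls 5 thick with tops 18 above the bench; two rows run along its y: the narrow row (36 clear width) on its -x side and the wide row (46 clear width) on its +x side, both 200 clear length. Origin at the centre of its underside.
- narrow_row (a point): Centre of the floor of the narrow row (4 above the bench); y runs along the row.
- wide_row (a point): Centre of the floor of the wide row; y runs along the row.
- small1: Small sample pot, white with red cap: 28 diameter, 45 high, 30 g, standing. Origin at the centre of its underside. May be absent.
- small2: Small sample pot, white with red cap: 28 diameter, 45 high, 30 g, standing. Origin at the centre of its underside. May be absent.
- small3: Small sample pot, white with red cap: 28 diameter, 45 high, 30 g, standing. Origin at the centre of its underside. May be absent.
- large1: Large sample pot, white with red cap: 36 diameter, 60 high, 60 g, standing. Origin at the centre of its underside. May be absent.
- large2: Large sample pot, white with red cap: 36 diameter, 60 high, 60 g, standing. Origin at the centre of its underside. May be absent.
- pipette1: Bystander: white hand pipette with black shaft, lying, about 270 long, 24 wide, 22 high. Origin under the middle of its grip body, long axis x.
- pipette2: Bystander: white hand pipette with grey shaft, lying, same size.
- dish: Bystander: small open glass weighing dish, 50 diameter, 15 high. Origin at the centre of its underside.
There are look-alikes about, which are no part of the job. Several things look just like the can_cover: the one meant starts farthest to the robot's left.

How it is judged:
On the way:
1. the can stands upright on the blue mat, let go (x of can in the frame of mat between -0.045 and 0.045 m and y of can in the frame of mat between -0.045 and 0.045 m and z of can in the frame of mat between -0.002 and 0.007 m and angle between can's own z axis and vertical below 0.06 rad and contact force between can and the fingers below 0.1 N), for 0.2 s.
At the end, for the whole second after the job is handed in: Can upright, its axis within 45 mm of the mat's centre along each side; yellow cover on can and blue cover on ring within 7 mm of centre, seated within 3 mm, level within 0.05 rad; each pot upright in its row (small narrow, large wide) within 12 mm of its middle line; all at rest (x of can in the frame of mat between -0.045 and 0.045 m and y of can in the frame of mat between -0.045 and 0.045 m and z of can in the frame of mat between -0.002 and 0.007 m and angle between can's own z axis and vertical below 0.06 rad and linear speed of each of can, can_cover, dust_cover, small1, small2, small3, large1, large2 below 0.02 m/s and horizontal distance between can_cover and can below 0.007 m and z of can_cover in the frame of can between 0.071 and 0.0765 m and angle between each of can_cover, dust_cover's own z axis and vertical below 0.05 rad and horizontal distance between dust_cover and ring_top below 0.007 m and z of dust_cover in the frame of ring_top between -0.009 and -0.0035 m and x of small1 in the frame of narrow_row between -0.012 and 0.012 m and y of small1 in the frame of narrow_row between -0.1 and 0.1 m and z of each of small1, small2, small3 in the frame of narrow_row below 0.006 m and angle between each of small1, small2, small3, large1, large2's own z axis and vertical below 0.12 rad and x of small2 in the frame of narrow_row between -0.012 and 0.012 m and y of small2 in the frame of narrow_row between -0.1 and 0.1 m and x of small3 in the frame of narrow_row between -0.012 and 0.012 m and y of small3 in the frame of narrow_row between -0.1 and 0.1 m and x of large1 in the frame of wide_row between -0.012 and 0.012 m and y of large1 in the frame of wide_row between -0.1 and 0.1 m and z of each of large1, large2 in the frame of wide_row below 0.006 m and x of large2 in the frame of wide_row between -0.012 and 0.012 m and y of large2 in the frame of wide_row between -0.1 and 0.1 m); the robot touches nothing.
It fails at once if the can is tipped by more than 0.6 rad (angle between can's own z axis and vertical above 0.6 rad).
It fails at once if a pipette or the glass dish is moved by more than 30 mm (distance of any of pipette1, pipette2, dish from where it was at the start of the episode above 0.03 m).
Of small1, small2, small3, large1, large2 only 3 to 5 are there at a start; the rules pass over those that are not, and their reading is None.
At some moment in a run one of can_cover, dust_cover may be knocked a few centimetres aside while the robot is not near it.
It also fails if it takes over 210 s, if anything falls off the work surface, if the arm or the gripper's body presses on something with over 40 N, if the wrist force passes 120 N, or if a joint passes its speed limit or range.

ROBOT

A 6-joint arm with a two-finger parallel gripper is mounted at the origin on the work surface. World frame = base frame: x ahead of the robot, y to its left, z up, the work surface at z = 0. Lengths are in m, angles in rad, forces in N, time in s.
With the tool pointing down it reaches from about 0.35 to 0.775 m from the base axis. Payload 5.5 kg.
Tool frame: the origin (TCP) lies between the finger pads; the fingertips stand 8 mm ahead of it and the grasp point (between the pads) lies 11 mm behind it; z points along the fingers, y is the line along which they close (so a half turn about z gives the same grasp; the last joint's range is limited). The gripper opens to 85 mm and grips with 20 to 120 N. Pads are 22 mm wide; open, the fingers measure 114 mm over their backs; the gripper's body (76 mm by 85 mm) begins 54 mm behind the grasp point. The pads swing forward as they close: fully open they stand 13 mm farther back than shut.
Start: joints at [-1.484, 0.313, 0.046, 1.304, 0, 1.431], TCP at [0.129, -0.56, 0.239] pointing down, gripper open.
Joint ranges: [-2.76, 2.76], [-0.86, 1.69], [-1.03, 1.26], [-2.2, 2.34], [-1.47, 1.5], [-3.14, 3.14]. Speed limits (rad/s): [2.57, 2.57, 3.14, 3.14, 3.14, 3.14].

INTERFACE

Orientations are given as a unit quaternion [w, x, y, z].
In Python, from workcell import env gives the robot as it stands.
- The arm moves only by the tool move_arm, never from a script. Its argument "moves" is one flat list of numbers, 5 for each row, row after row: the shift along the world's x, y, z in m, then the turn about the world's z in rad, then the finger opening in m, from 0 to 0.0854. A call has 1 to 12 rows; each row is the pose to reach, as a shift and turn from the pose commanded when the call began; what a row does not reach only later rows make up. A row lasts 1/12 s, in which the tool goes at most 41.7 mm and 7.16 degrees, less where a joint would pass 70% of its speed; a pose out of reach is approached as far as the arm can. A call with a gripper value outside its range is refused whole. The fingers move at their own pace and stop on an object; "newtons" is the grip in N (left out, the last holds). Time passes only in rows, so rows that repeat a pose let the fingers close. It gives the time, the measured TCP pose, the force, the opening and the grip force at its end, in the units of the state.
- env.get_state(): the state, without advancing time (a new reading comes with each control period).
- env.read_camera(name): name is "scene" or "top" or "wrist"; returns a dict with "pixels" (420x560x3 uint8, red, green, blue), "camera_matrix" (3x3 intrinsics, pixels), "rvec" (rotation vector, rad) and "tvec" (3), from world to camera coordinates, as OpenCV has them. Camera axes: x right, y down, z forward; pixel columns grow to the right and rows downward; lengths in m; the calibration is good to about 2 mm. A picture is of the moment at which its call begins. There is no depth.
- env.hand_in(): hands the job in; it is judged then, once.
The state is a dict: "clock": time; "joint_pos": joint angles; "qvel": joint speeds; "tau": joint torques, N m; "tcp_pos": TCP position; "orientation": TCP orientation; "wrist_force": force on the tool from outside, world axes, zero at the start; "ft_torque": the same for the moment, N m; "finger_gap": finger opening in m; "grip_force": force on a finger pad.
Only numpy, scipy, OpenCV 4.12 (cv2) and the standard library are available. Lean on these libraries where they do the work, as an engineer would, in place of code of your own. Each camera call takes 0.05 s, during which the arm holds its last target. There are 200 camera calls.

## Working session

There is one attempt and no reset: what is moved stays moved. The work goes in short steps, Python scripts to look and compute and a tool call to move; the robot and the scene stay as the last step left them, time stands still between calls to the robot, and variables do not carry over. Pictures are saved under pics/ and viewed, at most 14 in all, crops included, and the job is handed in when it is done.

Besides the shell and the picture viewer there is one more tool, called after "Call:" as name(argument=value, ...) on one line, values as JSON. move_arm: Moves the arm, as the interface text tells. Its arguments: {"type":"object","properties":{"moves":{"type":"array"},"newtons":{"type":"number"}},"required":["moves"]}

```bash
ls; mkdir -p pics
cat > h.py <<'E'
import numpy as np, cv2
from workcell import env
def cam(n):
    c=env.read_camera(n); return c
def save(c,f): cv2.imwrite('pics/'+f,c['pixels'][:,:,::-1])
def ray(c,u,v,z):
    K=np.array(c['camera_matrix']);R=cv2.Rodrigues(np.array(c['rvec'],float))[0];t=np.array(c['tvec'],float).ravel()
    d=R.T@np.linalg.inv(K)@np.array([u,v,1.]);o=-R.T@t
    return o+d*(z-o[2])/d[2]
def proj(c,p):
    return cv2.projectPoints(np.array(p,float).reshape(-1,3),np.array(c['rvec'],float),np.array(c['tvec'],float),np.array(c['camera_matrix'],float),None)[0].reshape(-1,2)
E
python3 - <<'E'
from h import *
import pickle
d={}
for n in ['top','scene']:
    c=cam(n);save(c,n+'0.png');d[n]=c
    R=cv2.Rodrigues(np.array(c['rvec'],float))[0];print(n,-R.T@np.array(c['tvec']).ravel(),R.tolist(),c['camera_matrix'])
pickle.dump(d,open('c0.pkl','wb'))
print(env.get_state())
E
```

```text
pics
top [ 0.37873149 -0.05565127  1.14599428] [[-0.04140993804761428, -0.9991410682896819, 0.0015305841518496732], [-0.9725978905582652, 0.03995898445546053, -0.22903410847055228], [0.22877622322371097, -0.01097293115996699, -0.9734171944594227]] [[379.60222945   0.         280.02880485]
 [  0.         379.60222945 213.99841718]
 [  0.           0.           1.        ]]
scene [ 1.11098095 -0.64610267  0.68805924] [[0.7575369867547462, 0.6527757208418519, -0.0046445643432990735], [0.40068205364264475, -0.47057928577540603, -0.7861355021164107], [-0.5153558048448189, 0.593665725874847, -0.6180367305704731]] [[410.49741777   0.         279.21864752]
 [  0.         410.49741777 212.46982453]
 [  0.           0.           1.        ]]
{'clock': 0.1, 'joint_pos': array([-1.48357705e+00,  3.13964108e-01,  4.50866980e-02,  1.30354530e+00,
       -1.25715477e-05,  1.43118114e+00]), 'qvel': array([ 0.00053696, -0.00339734,  0.00359462,  0.00016096,  0.00047879,
        0.00034597]), 'tau': array([ 2.56892759e-03, -4.81724739e+01,  2.99245209e+01,  1.26993394e-02,
       -1.36838798e-04,  3.24449758e-06]), 'tcp_pos': array([ 0.12925556, -0.55985097,  0.2384735 ]), 'orientation': array([-8.13075565e-04,  9.93574828e-01,  1.13174198e-01,  1.50178610e-05]), 'wrist_force': array([-0.2464377 ,  0.46774274, -0.26670858]), 'ft_torque': array([0.03421316, 0.00221575, 0.00171805]), 'grip_force': 0.0, 'finger_gap': 0.08525427652955997}
```

View pics/top0.png

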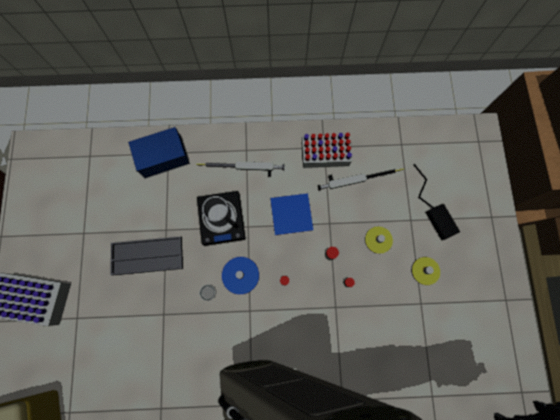

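View pics/scene0.png

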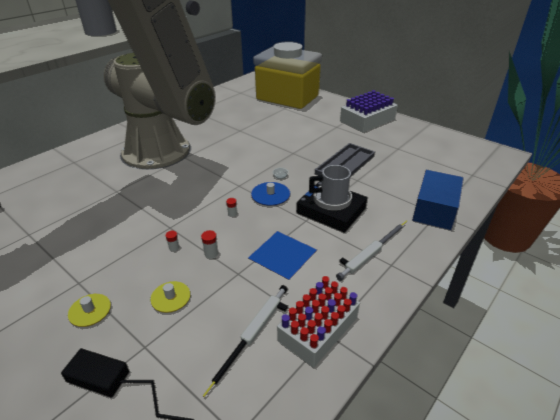

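Both views agree. In the top view, the balance with the can is at about (220,216), the mat at (292,214) and the rack at (147,256). The blue cover is at (240,275) and the dish at (208,292). The large pot is at (332,253), with small pots at (285,280) and (349,282). The yellow cover farthest to the robot's left is the one at (378,239).

Run:
```python
from h import *
import pickle
d=pickle.load(open('c0.pkl','rb'));c=d['top'];p=c['pixels']
crop=p[150:320,95:455][:,:,::-1]
cv2.imwrite('pics/crop0.png',cv2.resize(crop[:, :],None,fx=2.2,fy=2.2,interpolation=cv2.INTER_CUBIC))
hsv=cv2.cvtColor(p,cv2.COLOR_RGB2HSV)
def comps(lo,hi,amin,z,name):
    m=cv2.inRange(hsv,lo,hi);n,l,s,ce=cv2.connectedComponentsWithStats(m)
    for i in range(1,n):
        if s[i,4]>amin and 180<ce[i][1]<330:
            cn=max(cv2.findContours((l==i).astype('uint8'),cv2.RETR_EXTERNAL,cv2.CHAIN_APPROX_NONE)[0],key=len)
            w=np.array([ray(c,*q[0],z)[:2] for q in cn],'float32')
            r=cv2.minAreaRect(w)
            print(name,s[i,4],ce[i].round(1),'cent',ray(c,*ce[i],z)[:2].round(4),'rect',np.round(r[0],4),np.round(r[1],4),round(r[2],1))
comps((22,120,80),(35,255,255),60,.011,'yellow')
comps((100,120,60),(125,255,255),60,.011,'blue')
comps((0,120,60),(6,255,255),20,.05,'redlo'); comps((174,120,60),(180,255,255),20,.05,'redhi')
m=cv2.inRange(hsv,(0,0,0),(180,255,45));
n,l,s,ce=cv2.connectedComponentsWithStats(m)
comps((0,0,0),(180,255,75),150,.04,'dark')
for n,q in [('top',None)]:
    for z in(.018,.1): pass
# dish
print('dish',ray(c,208,292.5,.0075)[:2],'rack rough',[ray(c,*u,.018)[:2].round(3) for u in [(110,242),(181,236),(183,270),(112,275)]])
```

```text
yellow 497 [378.2 239.7] cent [ 0.5536 -0.3618] rect [ 0.5544 -0.3616] [0.0795 0.0765] 87.6
yellow 532 [425.2 270.7] cent [ 0.4551 -0.4919] rect [ 0.4558 -0.4929] [0.0801 0.0788] 39.9
blue 1406 [291.2 213.8] cent [ 0.6447 -0.1027] rect [ 0.6456 -0.1028] [0.1166 0.117 ] 5.0
blue 97 [222.  237.2] cent [0.5805 0.11  ] rect [0.5805 0.1099] [0.0173 0.0501] 6.5
blue 1019 [240.1 275.1] cent [0.4647 0.0574] rect [0.4656 0.0576] [0.107  0.1055] 87.6
redlo 118 [332.  252.2] cent [ 0.5164 -0.2138] rect [ 0.5171 -0.2138] [0.0323 0.0334] 41.7
redlo 67 [284.1 280. ] cent [ 0.4428 -0.0717] rect [ 0.4428 -0.0713] [0.0228 0.0225] 87.6
redlo 67 [349.1 281.9] cent [ 0.4297 -0.2563] rect [ 0.4296 -0.256 ] [0.0231 0.0225] 87.6
dark 10347 [534.1 228.9] cent [ 0.5624 -0.82  ] rect [ 0.5632 -0.7914] [0.2246 1.0513] 82.7
dark 831 [439.4 216.7] cent [ 0.6107 -0.5438] rect [ 0.6616 -0.5204] [0.2429 0.0669] 24.1
dark 1491 [221.2 218.2] cent [0.6329 0.1078] rect [0.6351 0.1104] [0.1537 0.133 ] 6.3
dark 2300 [146.3 255.7] cent [0.5298 0.3266] rect [0.5304 0.3259] [0.0944 0.2068] 3.1
dark 548 [ 55.8 298.9] cent [0.4171 0.5785] rect [0.4193 0.6352] [0.1732 0.1245] 78.2
dish [0.41831491 0.152715  ] rack rough [array([0.579, 0.445]), array([0.588, 0.232]), array([0.486, 0.225]), array([0.48 , 0.433])]
```

View pics/crop0.png

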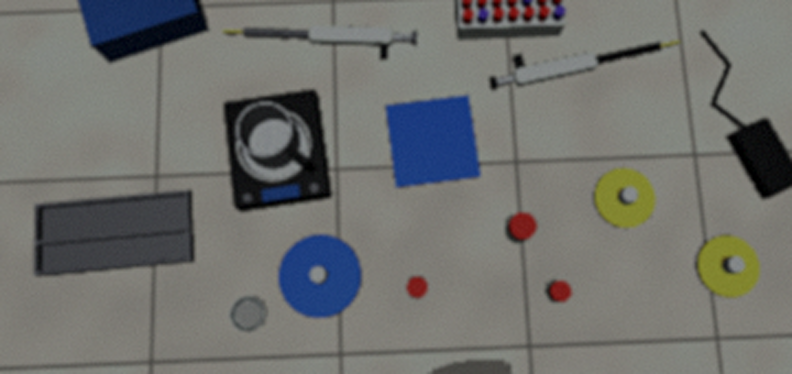

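The crop shows the handle pointing to the lower right of the image, towards −x/−y. The mat, balance and rack are each turned a few degrees. The blob sizes match the given sizes, so next I'll move the wrist camera over the balance for a close look.

Call:
move_arm(moves=[0.38, 0.56, 0.1, 0.75, 0.085, 0.38, 0.56, 0.1, 0.75, 0.085, 0.38, 0.56, 0.1, 0.75, 0.085, 0.38, 0.56, 0.1, 0.75, 0.085, 0.38, 0.56, 0.1, 0.75, 0.085, 0.38, 0.56, 0.1, 0.75, 0.085, 0.38, 0.56, 0.1, 0.75, 0.085, 0.38, 0.56, 0.1, 0.75, 0.085, 0.38, 0.56, 0.1, 0.75, 0.085, 0.38, 0.56, 0.1, 0.75, 0.085, 0.38, 0.56, 0.1, 0.75, 0.085, 0.38, 0.56, 0.1, 0.75, 0.085])

```text
clock: 1.1
tcp_pos: [0.4075, -0.149, 0.3126]
orientation: [0.0, 0.883, 0.469, -0.0]
wrist_force: [0.5, -1.2, 0.4]
finger_gap: 0.085
grip_force: 0.0
```

Call:
move_arm(moves=[0, 0.0, 0, 0, 0.085, 0, 0.0, 0, 0, 0.085, 0, 0.0, 0, 0, 0.085, 0, 0.0, 0, 0, 0.085])

```text
clock: 1.43
tcp_pos: [0.4064, -0.1518, 0.312]
orientation: [-0.0, 0.883, 0.469, -0.0]
wrist_force: [0.4, -0.5, 0.9]
finger_gap: 0.0848
grip_force: 0.0
```

Run:
```python
from h import *
import pickle
s=env.get_state();print(s['clock'],s['tcp_pos'],s['orientation'],s['joint_pos'],abs(s['qvel']).max())
c=cam('wrist');save(c,'w1.png');pickle.dump(c,open('w1.pkl','wb'))
R=cv2.Rodrigues(np.array(c['rvec'],float))[0];print(-R.T@np.array(c['tvec']).ravel(),R.T.round(3).tolist(),c['camera_matrix'][0])
```

```text
1.4333 [ 0.40638623 -0.1517608   0.3119576 ] [-2.75150443e-04  8.83451548e-01  4.68522309e-01 -3.64338827e-04] [-5.42647111e-01  2.61220172e-02 -1.25442416e-01  1.42007871e+00
 -3.41613375e-04  1.62371077e+00] 0.022180734715171336
[ 0.45180541 -0.08548041  0.44684972] [[0.828, -0.532, -0.179], [-0.561, -0.786, -0.26], [-0.002, 0.316, -0.949]] [359.60152484   0.         284.06678647]
```

View pics/w1.png

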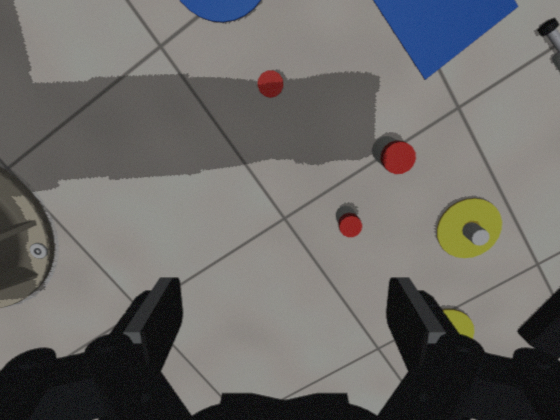

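The wrist picture shows the pots at (270,84), (398,157) and (350,226), the yellow cover at (470,228) and a corner of the mat. I'll go on towards the balance.

Call:
move_arm(moves=[0.15, 0.19, 0.04, 0, 0.085, 0.15, 0.19, 0.04, 0, 0.085, 0.15, 0.19, 0.04, 0, 0.085, 0.15, 0.19, 0.04, 0, 0.085, 0.15, 0.19, 0.04, 0, 0.085, 0.15, 0.19, 0.04, 0, 0.085, 0.15, 0.19, 0.04, 0, 0.085, 0.15, 0.19, 0.04, 0, 0.085, 0.15, 0.19, 0.04, 0, 0.085])

```text
clock: 2.23
tcp_pos: [0.5568, 0.0375, 0.3517]
orientation: [-0.0, 0.884, 0.468, -0.001]
wrist_force: [0.5, -0.6, 0.1]
finger_gap: 0.0849
grip_force: 0.0
```

Run:
```python
from h import *
import pickle
c=pickle.load(open('w1.pkl','rb'))
for n,u,z in [('l',(398,157),.06),('s1',(270,84),.045),('s2',(350,226),.045),('kn',(480,237),.039)]: print(n,ray(c,*u,z)[:2].round(4))
s=env.get_state();print(s['clock'],s['tcp_pos'],abs(s['qvel']).max())
c=cam('wrist');save(c,'w2.png');pickle.dump(c,open('w2.pkl','wb'))
```

```text
l [ 0.5139 -0.2119]
s1 [ 0.4416 -0.0725]
s2 [ 0.4291 -0.258 ]
kn [ 0.5532 -0.3623]
2.2333 [0.55678194 0.03746003 0.35172885] 0.021347589182868918
```

View pics/w2.png

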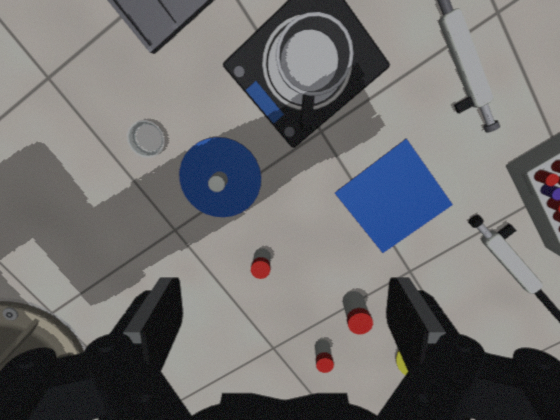

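The balance is at about (307,65), with the can's handle at about (307,105). The mat is at (393,195), the dust cover's knob at (217,184) and the dish at (148,137). I'll overlay model circles to check the positions.

```bash
cat >> h.py <<'E'
def circ(x,y,z,r,n=40):
    a=np.linspace(0,2*np.pi,n);return np.c_[x+r*np.cos(a),y+r*np.sin(a),0*a+z]
def rect(x,y,z,lx,ly,yaw,ox=0,oy=0):
    q=np.array([[1,1],[1,-1],[-1,-1],[-1,1],[1,1]])*[lx/2,ly/2]+[ox,oy];C,S=np.cos(yaw),np.sin(yaw)
    return np.c_[x+q@[C,-S],y+q@[S,C],0*q[:,0]+z]
def overlay(c,shapes,box,f,fn):
    x0,y0,x1,y1=box;im=cv2.resize(c['pixels'][y0:y1,x0:x1,::-1],None,fx=f,fy=f,interpolation=cv2.INTER_CUBIC)
    for s,col in shapes: cv2.polylines(im,[np.int32((proj(c,s)+.5-[x0,y0])*f)],False,col,1)
    cv2.imwrite('pics/'+fn,im)
E
python3 - <<'E'
from h import *
import pickle
c=pickle.load(open('w2.pkl','rb'));p=c['pixels'];hsv=cv2.cvtColor(p,cv2.COLOR_RGB2HSV)
for nm,lo,hi,z in [('blue',(100,120,50),(125,255,255),.011),('mat',(100,120,50),(125,255,255),.003),('blk',(0,0,0),(180,255,50),.04)]:
    n,l,s,ce=cv2.connectedComponentsWithStats(cv2.inRange(hsv,lo,hi))
    for i in range(1,n):
        if s[i,4]>300 and ce[i][1]<260:
            cn=max(cv2.findContours((l==i).astype('uint8'),cv2.RETR_EXTERNAL,cv2.CHAIN_APPROX_NONE)[0],key=len)
            w=np.array([ray(c,*q[0],z)[:2] for q in cn],'float32');r=cv2.minAreaRect(w);e=cv2.minEnclosingCircle(w)
            print(nm,ce[i].round(),np.round(r[0],4),np.round(r[1],4),round(r[2],1),'circ',np.round(e[0],4),round(e[1],4))
print('knob',ray(c,217,183.5,.039),'lp',ray(c,360,321,.06),'s1',ray(c,260.5,268,.045),'s2',ray(c,325,363,.045))
B=(.635,.110);g=(0,255,0);r=(0,0,255)
overlay(c,[(circ(*B,.056,.05),g),(circ(*B,.126,.036),r),(rect(*B,.04,.15,.13,.11),g),(rect(*B,.118,.014,.010,.98,-.063,0),(255,255,0))],(210,0,400,150),4,'o2.png')
E
```

```text
blue [264. 102.] [0.5716 0.1051] [0.0182 0.054 ] 6.5 circ [0.5723 0.1053] 0.0278
blue [220. 177.] [0.4646 0.0578] [0.1084 0.1091] 55.8 circ [0.4646 0.058 ] 0.0553
blue [394. 196.] [ 0.6456 -0.0993] [0.1163 0.1171] 5.0 circ [ 0.6457 -0.0987] 0.0812
mat [264. 102.] [0.5711 0.1052] [0.0185 0.0549] 6.5 circ [0.5718 0.1054] 0.0283
mat [220. 177.] [0.4623 0.057 ] [0.1102 0.1109] 55.8 circ [0.4623 0.0572] 0.0562
mat [394. 196.] [ 0.6463 -0.1027] [0.1182 0.119 ] 5.0 circ [ 0.6465 -0.1021] 0.0826
blk [310.  66.] [0.6369 0.1117] [0.1477 0.1279] 6.3 circ [0.6366 0.111 ] 0.0949
knob [0.46547793 0.05725851 0.039     ] lp [ 0.51640519 -0.2095282   0.06      ] s1 [ 0.4438284  -0.07029595  0.045     ] s2 [ 0.43182352 -0.25548213  0.045     ]
```

View pics/o2.png

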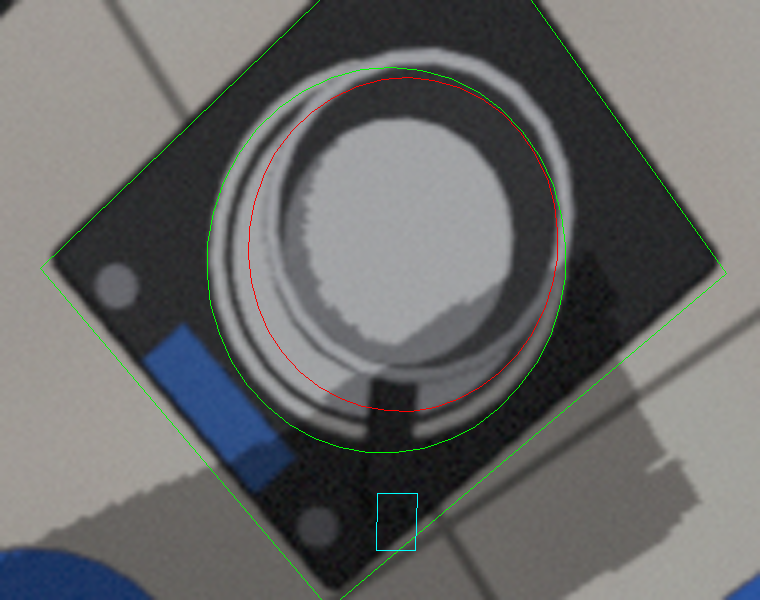

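The balance edges fit within about 3 px. The can's rim is centred near crop (422,215), so the can is off-centre by a few mm.

Run:
```python
from h import *
import pickle
c=pickle.load(open('w2.pkl','rb'))
f=lambda x,y,z:ray(c,210+x/4-.5,y/4-.5,z)[:2].round(4)
can=f(422,215,.126);print('can',can)
print('corner balance L,R,B',f(55,262,.04),f(720,266,.04),f(337,585,.04))
B=(.638,.113);g=(0,255,0);r=(0,0,255)
overlay(c,[(circ(*B,.056,.05),g),(circ(*can,.126,.036),r),(circ(*can,.126,.0325),r),(rect(*B,.04,.15,.13,.11),g),(rect(*can,.118,.014,.010,.98,-.063,0),(255,255,0)),(rect(*can,.118,.014,.010,.87,-.063,0),(0,255,255))],(210,0,400,150),4,'o3.png')
```

```text
can [0.6427 0.1139]
corner balance L,R,B [0.5579 0.1653] [0.7162 0.0565] [0.5738 0.0422]
```

View pics/o3.png

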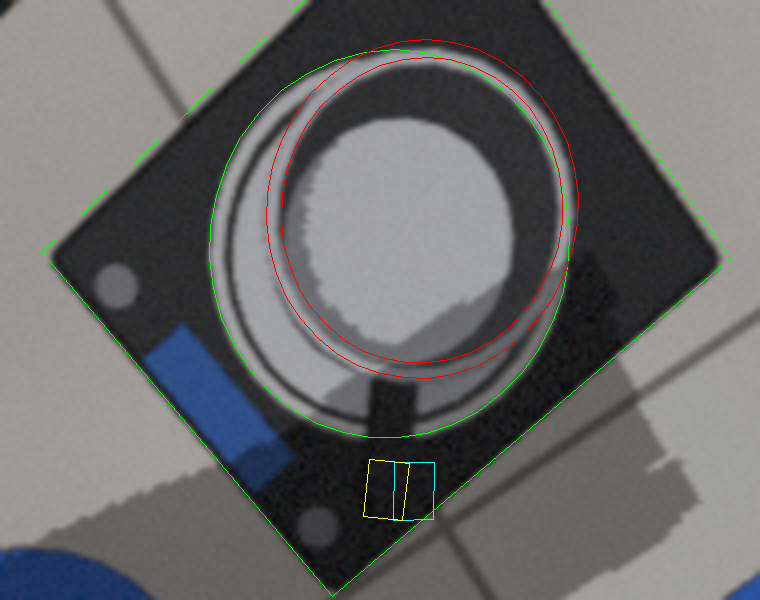

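Run:
```python
from h import *
import pickle
c=pickle.load(open('w2.pkl','rb'))
c['pixels']=np.clip((c['pixels'].astype(float)-8)*5,0,255).astype('uint8')
c['pixels']=cv2.medianBlur(c['pixels'],3)
can=(.6415,.1137)
overlay(c,[(circ(*can,.126,.036),(0,0,255)),(rect(*can,.118,.014,.010,.88,-.063,0),(0,200,255))],(270,70,350,150),7,'o4.png')
```

```text
(no output)
```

View pics/o4.png

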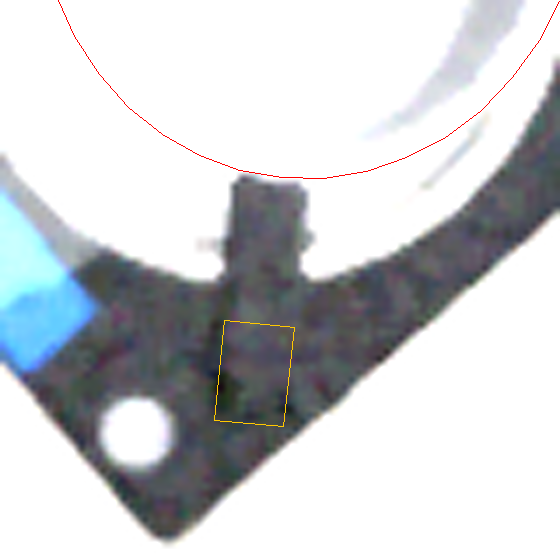

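The overlay fits at yaw 0.88, which puts the grip bar at (0.601, 0.065) with its top at 0.118. I'll go down over it.

Call:
move_arm(moves=[0.0446, 0.0276, 0, -0.095, 0.06, 0.0446, 0.0276, -0.02, -0.095, 0.06, 0.0446, 0.0276, -0.06, -0.095, 0.06, 0.0446, 0.0276, -0.1, -0.095, 0.06, 0.0446, 0.0276, -0.14, -0.095, 0.06, 0.0446, 0.0276, -0.18, -0.095, 0.06, 0.0446, 0.0276, -0.21, -0.095, 0.06, 0.0446, 0.0276, -0.235, -0.095, 0.06, 0.0446, 0.0276, -0.255, -0.095, 0.06, 0.0446, 0.0276, -0.262, -0.095, 0.06, 0.0446, 0.0276, -0.262, -0.095, 0.06])

```text
clock: 3.2
tcp_pos: [0.5995, 0.0649, 0.0887]
orientation: [-0.001, 0.905, 0.426, -0.002]
wrist_force: [-0.2, 0.5, 0.3]
finger_gap: 0.06
grip_force: 0.0
```

Call:
move_arm(moves=[0, 0, 0, 0, 0, 0, 0, 0, 0, 0, 0, 0, 0, 0, 0, 0, 0, 0, 0, 0, 0, 0, 0, 0, 0, 0, 0, 0, 0, 0], newtons=60)

```text
clock: 3.7
tcp_pos: [0.6026, 0.0664, 0.0921]
orientation: [0.001, 0.904, 0.427, 0.001]
wrist_force: [-0.9, -0.3, 5.8]
finger_gap: 0.0094
grip_force: 58.8
```

The bar is gripped at 9.4 mm, as expected. I'll lift and carry the can to the mat centre at (0.646, −0.102).

Call:
move_arm(moves=[0, 0, 0.01, 0, 0, 0, 0, 0.025, 0, 0, 0, 0, 0.04, 0, 0, 0, -0.01, 0.05, 0, 0, 0, -0.03, 0.05, 0, 0, 0, -0.055, 0.05, 0, 0, 0.002, -0.085, 0.05, 0, 0, 0.003, -0.115, 0.05, 0, 0, 0.004, -0.145, 0.05, 0, 0, 0.005, -0.17, 0.05, 0, 0, 0.005, -0.19, 0.05, 0, 0, 0.005, -0.206, 0.05, 0, 0])

```text
clock: 4.7
tcp_pos: [0.6062, -0.142, 0.1404]
orientation: [0.0, 0.905, 0.426, -0.0]
wrist_force: [0.5, -0.3, -2.6]
finger_gap: 0.0093
grip_force: 58.5
```

Call:
move_arm(moves=[0, -0.01, -0.005, 0, 0, 0, -0.01, -0.02, 0, 0, 0, -0.01, -0.04, 0, 0, 0, -0.01, -0.06, 0, 0, 0, -0.01, -0.075, 0, 0, 0, -0.01, -0.085, 0, 0, 0, -0.01, -0.09, 0, 0, 0, -0.01, -0.091, 0, 0, 0, -0.01, -0.091, 0, 0])

```text
clock: 5.45
tcp_pos: [0.6069, -0.1492, 0.0498]
orientation: [0.0, 0.904, 0.427, 0.0]
wrist_force: [0.1, 0.9, -2.2]
finger_gap: 0.0092
grip_force: 58.5
```

Run:
```python
from h import *
import pickle
c=cam('wrist');save(c,'w5.png');pickle.dump(c,open('w5.pkl','wb'))
s=env.get_state();print(s['tcp_pos'],s['wrist_force'],s['finger_gap'],s['joint_pos'])
```

```text
[ 0.60710685 -0.14936966  0.04991287] [-0.1444123  -0.54065113 -2.65006681] 0.009160941332871708 [-3.69546949e-01  5.21093157e-01 -1.19777235e-01  9.28860704e-01
 -1.07007487e-05  1.88979843e+00]
```

View pics/w5.png

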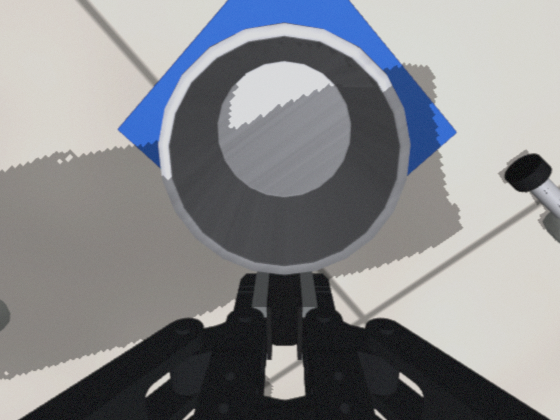

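The can hangs upright over the mat and still weighs 2.6 N on the wrist. I'll ease it down.

Call:
move_arm(moves=[0, 0, -0.001, 0, 0, 0, 0, -0.002, 0, 0, 0, 0, -0.002, 0, 0, 0, 0, -0.002, 0, 0], newtons=40)

```text
clock: 5.83
tcp_pos: [0.6073, -0.1496, 0.0491]
orientation: [0.001, 0.904, 0.427, 0.001]
wrist_force: [-2.8, 0.6, 5.5]
finger_gap: 0.0092
grip_force: 59.8
```

Contact: the wrist now reads +5.5 N. Release and rise.

Call:
move_arm(moves=[0, 0, 0, 0, 0.03, 0, 0, 0, 0, 0.03, 0, 0, 0, 0, 0.03, 0, 0, 0, 0, 0.03, 0, 0, 0.03, 0, 0.03, 0, 0, 0.07, 0, 0.03, 0, 0, 0.11, 0, 0.03, 0, 0, 0.15, 0, 0.05, 0, 0, 0.18, 0, 0.05, 0, 0, 0.2, 0, 0.05, 0, 0, 0.2, 0, 0.05])

```text
clock: 6.75
tcp_pos: [0.6089, -0.1503, 0.2534]
orientation: [0.003, 0.904, 0.427, 0.003]
wrist_force: [0.7, -0.4, 0.6]
finger_gap: 0.0498
grip_force: 0.0
```

```bash
cat >> h.py <<'E'
def blobs(c,lo,hi,amin,z,roi=None):
    hsv=cv2.cvtColor(c['pixels'],cv2.COLOR_RGB2HSV);n,l,s,ce=cv2.connectedComponentsWithStats(cv2.inRange(hsv,lo,hi));o=[]
    for i in range(1,n):
        if s[i,4]>amin:
            cn=max(cv2.findContours((l==i).astype('uint8'),cv2.RETR_EXTERNAL,cv2.CHAIN_APPROX_NONE)[0],key=len)
            w=np.array([ray(c,*q[0],z)[:2] for q in cn],'float32');e=cv2.minEnclosingCircle(w);r=cv2.minAreaRect(w)
            o.append((ce[i].round(),np.round(r[0],4),np.round(r[1],4),round(r[2],1)))
    return o
Y=((22,120,60),(35,255,255));BL=((100,120,50),(125,255,255));RD=((0,120,60),(6,255,255))
E
python3 - <<'E'
from h import *
import pickle
c=cam('wrist');save(c,'w6.png');pickle.dump(c,open('w6.pkl','wb'))
t=cam('top');save(t,'t6.png');pickle.dump(t,open('t6.pkl','wb'))
s=env.get_state();print(s['clock'],s['tcp_pos'])
for b in blobs(c,*BL,300,.003):print('mat',b)
for b in blobs(t,*Y,60,.011):print('Y',b)
for b in blobs(t,*BL,300,.011):print('B',b)
B=(.6465,-.102)
overlay(c,[(rect(*B,.003,.12,.12,.087),(0,255,0)),(circ(*B,.083,.036),(0,0,255)),(circ(*B,.083,.0325),(0,0,255)),(circ(*B,.003,.036),(0,255,255))],(0,0,560,420),1.4,'o6.png')
E
```

```text
6.85 [ 0.60717183 -0.14962257  0.24819614]
mat (array([282.,  97.]), array([ 0.6466, -0.103 ]), array([0.1185, 0.1192]), 5.0)
mat (array([ 46., 100.]), array([0.4662, 0.0533]), array([0.1125, 0.0958]), 36.7)
Y (array([378., 240.]), array([ 0.5544, -0.3616]), array([0.0795, 0.0765]), 87.6)
Y (array([425., 271.]), array([ 0.4558, -0.4929]), array([0.0801, 0.0788]), 39.9)
B (array([156., 149.]), array([0.8773, 0.3185]), array([0.1042, 0.1573]), 17.3)
B (array([231., 272.]), array([0.4777, 0.0865]), array([0.0469, 0.1043]), 67.4)
```

View pics/o6.png

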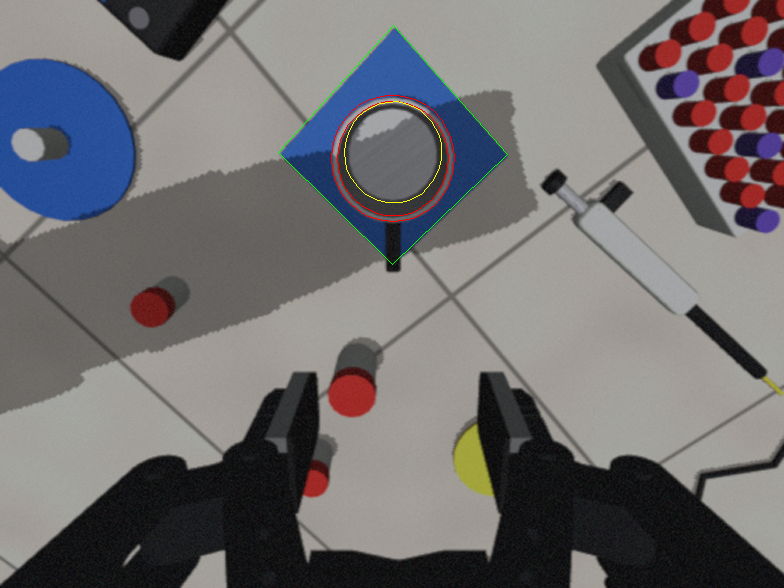

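The model overlay fits, so the can stands at (0.6465, −0.102), central on the mat. Next is the yellow cover's knob, at about (0.5535, −0.362).

Call:
move_arm(moves=[-0.01, -0.0415, -0.02, 0, 0.05, -0.02, -0.08, -0.04, 0, 0.05, -0.03, -0.12, -0.06, 0, 0.05, -0.04, -0.16, -0.08, 0, 0.05, -0.05, -0.19, -0.1, 0, 0.05, -0.0537, -0.2125, -0.12, 0, 0.05, -0.0537, -0.2125, -0.15, 0, 0.05, -0.0537, -0.2125, -0.18, 0, 0.05, -0.0537, -0.2125, -0.205, 0, 0.05, -0.0537, -0.2125, -0.22, 0, 0.05, -0.0537, -0.2125, -0.226, 0, 0.05, -0.0537, -0.2125, -0.226, 0, 0.05])

```text
clock: 7.85
tcp_pos: [0.5506, -0.3601, 0.0182]
orientation: [-0.003, 0.904, 0.427, -0.001]
wrist_force: [-0.2, -0.1, -0.4]
finger_gap: 0.05
grip_force: 0.0
```

Run:
```python
from h import *
import pickle
s=env.get_state();print(s['clock'],s['tcp_pos'],s['wrist_force'])
c=cam('wrist');save(c,'w7.png');pickle.dump(c,open('w7.pkl','wb'))
for b in blobs(c,*Y,300,.011):print('Y',b)
```

```text
7.85 [ 0.55056665 -0.36007773  0.01815841] [-0.18623511 -0.08291731 -0.35865223]
Y (array([292., 262.]), array([ 0.5539, -0.3621]), array([0.0832, 0.0798]), 20.3)
```

View pics/w7.png

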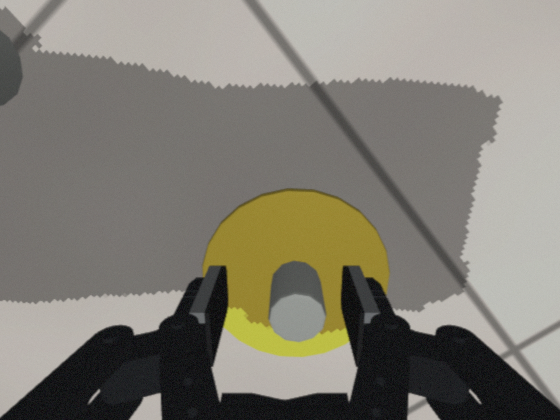

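The knob (297,317) lies between the fingers, slightly right of their middle. I'll close on it.

Call:
move_arm(moves=[0, 0, 0.001, 0, 0.05, 0, 0, 0.001, 0, 0.015, 0, 0, 0.001, 0, 0.015, 0, 0, 0.001, 0, 0.015, 0, 0, 0.001, 0, 0.015, 0, 0, 0.001, 0, 0.015, 0, 0, 0.001, 0, 0.015], newtons=40)

```text
clock: 8.48
tcp_pos: [0.5535, -0.3623, 0.0233]
orientation: [0.001, 0.904, 0.427, 0.0]
wrist_force: [0.1, 1.6, 4.1]
finger_gap: 0.0204
grip_force: 39.4
```

Run:
```python
from h import *
import pickle
s=env.get_state();print(s['clock'],s['tcp_pos'],s['wrist_force'],s['finger_gap'])
w=pickle.load(open('w7.pkl','rb'));print('before knob',ray(w,297,317,.039))
c=cam('wrist');save(c,'w8.png');pickle.dump(c,open('w8.pkl','wb'))
for b in blobs(c,*Y,300,.011):print('Y',b)
```

```text
8.4833 [ 0.5535148  -0.36230863  0.02329477] [0.07506281 1.5520753  4.07097203] 0.020378929565447283
before knob [ 0.55451074 -0.36335163  0.039     ]
Y (array([284., 241.]), array([ 0.5599, -0.3546]), array([0.0629, 0.0824]), 50.9)
Y (array([284., 338.]), array([ 0.5327, -0.3884]), array([0.0162, 0.0271]), 49.1)
```

Gripped. I'll lift and carry it over the can: shift (0.093, 0.260), with the seat 0.077 above the bench.

Call:
move_arm(moves=[0, 0, 0.015, 0, 0.015, 0, 0, 0.045, 0, 0.015, 0, 0, 0.08, 0, 0.015, 0.005, 0.02, 0.11, 0, 0.015, 0.015, 0.05, 0.125, 0, 0.015, 0.025, 0.085, 0.125, 0, 0.015, 0.04, 0.12, 0.125, 0, 0.015, 0.055, 0.155, 0.125, 0, 0.015, 0.07, 0.19, 0.125, 0, 0.015, 0.08, 0.22, 0.125, 0, 0.015, 0.09, 0.245, 0.12, 0, 0.015, 0.093, 0.26, 0.11, 0, 0.015])

```text
clock: 9.53
tcp_pos: [0.6474, -0.099, 0.1327]
orientation: [0.0, 0.904, 0.428, 0.001]
wrist_force: [0.6, -0.2, 0.0]
finger_gap: 0.0204
grip_force: 39.3
```

Call:
move_arm(moves=[0, 0, -0.01, 0, 0.015, 0, 0, -0.015, 0, 0.015, 0, 0, -0.015, 0, 0.015, 0, 0, -0.015, 0, 0.015])

```text
clock: 9.87
tcp_pos: [0.6449, -0.1033, 0.1164]
orientation: [-0.0, 0.905, 0.426, -0.001]
wrist_force: [-0.5, -0.5, -1.6]
finger_gap: 0.0204
grip_force: 39.3
```

Run:
```python
from h import *
import pickle
s=env.get_state();print(s['clock'],s['tcp_pos'],s['wrist_force'],s['finger_gap'])
c=cam('wrist');pickle.dump(c,open('w9.pkl','wb'));d=cam('scene');pickle.dump(d,open('s9.pkl','wb'))
T=s['tcp_pos'];z=T[2]-.0233
C=(.6465,-.102)
overlay(c,[(circ(*T[:2],z+.011,.042),(0,0,255)),(circ(*C,.083,.036),(0,255,0)),(rect(*C,.003,.12,.12,.087),(0,255,0))],(100,0,480,420),1.4,'o9.png')
overlay(d,[(circ(*T[:2],z+.011,.042),(0,0,255)),(circ(*C,.083,.036),(0,255,0)),(rect(*C,.003,.12,.12,.087),(0,255,0))],(220,140,360,300),3.5,'p9.png')
a=cv2.imread('pics/o9.png');b=cv2.imread('pics/p9.png');h=560
a=cv2.resize(a,None,fx=.75,fy=.75);b=cv2.resize(b,None,fx=.78,fy=.78)
o=np.zeros((max(a.shape[0],b.shape[0]),a.shape[1]+b.shape[1],3),'uint8');o[:a.shape[0],:a.shape[1]]=a;o[:b.shape[0],a.shape[1]:]=b;cv2.imwrite('pics/q9.png',o);print(o.shape)
```

```text
9.8667 [ 0.6448529  -0.10330186  0.11638955] [-0.46497353 -0.5485224  -1.56736939] 0.020447994677979156
(441, 781, 3)
```

View pics/q9.png

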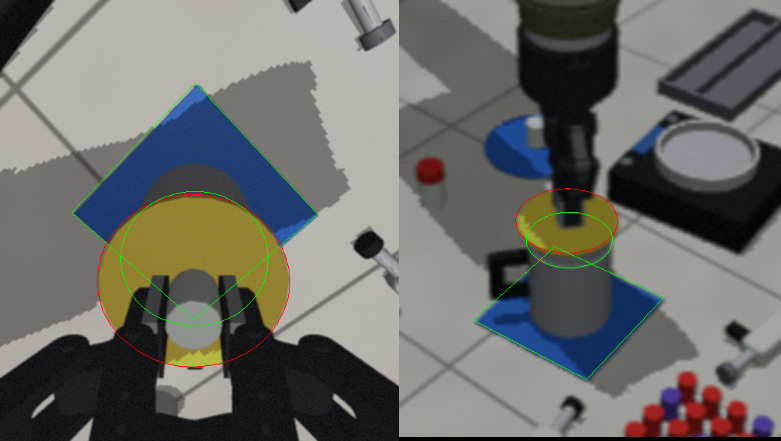

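The carried cover matches its prediction (red) and lies concentric over the can. I'll lower it 16 mm.

Call:
move_arm(moves=[0, 0, -0.003, 0, 0.015, 0, 0, -0.006, 0, 0.015, 0, 0, -0.009, 0, 0.015, 0, 0, -0.012, 0, 0.015, 0, 0, -0.0145, 0, 0.015, 0, 0, -0.0165, 0, 0.015, 0, 0, -0.0165, 0, 0.015, 0, 0, -0.0165, 0, 0.015])

```text
clock: 10.63
tcp_pos: [0.6459, -0.1018, 0.1008]
orientation: [-0.0, 0.904, 0.427, -0.0]
wrist_force: [0.0, 0.2, -0.2]
finger_gap: 0.021
grip_force: 39.2
```

Call:
move_arm(moves=[0, 0, -0.001, 0, 0.015, 0, 0, -0.001, 0, 0.015, 0, 0, -0.001, 0, 0.05, 0, 0, -0.001, 0, 0.05, 0, 0, -0.001, 0, 0.05, 0, 0, 0.02, 0, 0.05, 0, 0, 0.06, 0, 0.05, 0, 0, 0.1, 0, 0.05, 0, 0, 0.14, 0, 0.05, 0, 0, 0.16, 0, 0.05, 0, 0, 0.16, 0, 0.05])

```text
clock: 11.55
tcp_pos: [0.6483, -0.1026, 0.2678]
orientation: [0.004, 0.904, 0.427, 0.004]
wrist_force: [-0.1, 0.5, 0.3]
finger_gap: 0.0502
grip_force: 0.0
```

Run:
```python
from h import *
import pickle
s=env.get_state();print(s['clock'],s['tcp_pos'])
c=cam('wrist');pickle.dump(c,open('w10.pkl','wb'));save(c,'w10.png')
for b in blobs(c,*Y,300,.088):print('Y',b)
for b in blobs(c,*BL,300,.011):print('B',b)
d=cam('scene');pickle.dump(d,open('s10.pkl','wb'))
for b in blobs(d,*Y,100,.088):print('Ys',b)
for b in blobs(d,*BL,100,.011):print('Bs',b)
```

```text
11.55 [ 0.64832785 -0.10257041  0.26777435]
Y (array([279., 182.]), array([ 0.6457, -0.1021]), array([0.0819, 0.0816]), 4.6)
B (array([76., 52.]), array([0.5636, 0.1173]), array([0.0183, 0.0556]), 6.5)
B (array([282., 140.]), array([ 0.6477, -0.1016]), array([0.1161, 0.116 ]), 4.9)
B (array([ 60., 158.]), array([0.4652, 0.0577]), array([0.1089, 0.1108]), 50.3)
Ys (array([311.,  84.]), array([0.1659, 0.6302]), array([0.0717, 0.4671]), 35.2)
Ys (array([259.,  81.]), array([-0.0031,  0.5227]), array([0.0329, 0.3587]), 44.4)
Ys (array([282., 228.]), array([ 0.6497, -0.1068]), array([0.0797, 0.0804]), 40.4)
Ys (array([ 89., 311.]), array([ 0.5332, -0.5111]), array([0.0713, 0.0735]), 88.8)
Bs (array([246.,  36.]), array([-0.8401,  1.293 ]), array([0.1612, 1.6394]), 45.8)
Bs (array([523.,  84.]), array([0.631 , 2.0273]), array([0.153 , 2.7104]), 11.9)
Bs (array([549., 127.]), array([0.9272, 1.2272]), array([0.0646, 1.0348]), 10.5)
Bs (array([555., 163.]), array([1.0322, 0.7673]), array([0.0329, 0.1378]), 12.6)
Bs (array([438., 199.]), array([0.8396, 0.3462]), array([0.1061, 0.2651]), 17.1)
Bs (array([270., 194.]), array([0.4668, 0.0566]), array([0.1081, 0.1078]), 40.4)
Bs (array([284., 260.]), array([ 0.6536, -0.1098]), array([0.1188, 0.1177]), 5.0)
```

The yellow disc sits at (0.6457, −0.1021) at rim height, so it is seated. Now the dust cover, with its knob at (0.465, 0.0575).

Call:
move_arm(moves=[-0.03, 0.026, 0, 0, 0.05, -0.06, 0.052, 0, 0, 0.05, -0.09, 0.078, 0, 0, 0.05, -0.12, 0.104, 0, 0, 0.05, -0.15, 0.13, -0.01, 0, 0.05, -0.175, 0.155, -0.03, 0, 0.05, -0.1812, 0.1595, -0.06, 0, 0.05, -0.1812, 0.1595, -0.1, 0, 0.05, -0.1812, 0.1595, -0.14, 0, 0.05, -0.1812, 0.1595, -0.17, 0, 0.05, -0.1812, 0.1595, -0.17, 0, 0.05, -0.1812, 0.1595, -0.17, 0, 0.05])

```text
clock: 12.65
tcp_pos: [0.4617, 0.0577, 0.0886]
orientation: [-0.002, 0.904, 0.427, -0.003]
wrist_force: [0.1, 0.0, 0.7]
finger_gap: 0.0499
grip_force: 0.0
```

Run:
```python
from h import *
import pickle
s=env.get_state();print(s['clock'],s['tcp_pos'],s['wrist_force'])
c=cam('wrist');save(c,'w11.png');pickle.dump(c,open('w11.pkl','wb'))
for b in blobs(c,*BL,300,.011):print('B',b)
t=cam('top');save(t,'t11.png');pickle.dump(t,open('t11.pkl','wb'));pickle
```

```text
12.65 [0.46167598 0.05772929 0.08861654] [0.09343441 0.01960341 0.72936641]
B (array([416.,  33.]), array([0.5848, 0.1006]), array([0.0202, 0.0563]), 6.4)
B (array([288., 212.]), array([0.4648, 0.0576]), array([0.1101, 0.11  ]), 50.5)
B (array([550., 231.]), array([ 0.5838, -0.0547]), array([0.0394, 0.0171]), 64.2)
```

View pics/w11.png

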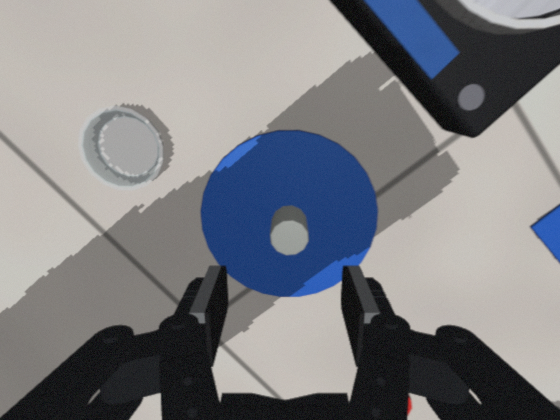

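The knob at (289,238) is centred between the fingers. The dish at (125,145) is well clear. I'll descend and grip.

Call:
move_arm(moves=[0, 0, -0.02, 0, 0.05, 0, 0, -0.04, 0, 0.05, 0, 0, -0.058, 0, 0.05, 0, 0, -0.067, 0, 0.05, 0, 0, -0.068, 0, 0.05, 0, 0, -0.068, 0, 0.05, 0, 0, -0.068, 0, 0.015, 0, 0, -0.068, 0, 0.015, 0, 0, -0.068, 0, 0.015, 0, 0, -0.068, 0, 0.015, 0, 0, -0.068, 0, 0.015, 0, 0, -0.068, 0, 0.015], newtons=50)

```text
clock: 13.75
tcp_pos: [0.466, 0.0575, 0.0244]
orientation: [0.001, 0.904, 0.427, 0.001]
wrist_force: [-0.5, 0.4, 6.4]
finger_gap: 0.0204
grip_force: 48.7
```

Run:
```python
from h import *
import pickle
s=env.get_state();T=s['tcp_pos'];print(s['clock'],T,s['wrist_force'],s['finger_gap'])
# ring/pan fit from top view t11 and scene s10: bright blob
for f,box in (('t11.pkl',(195,190,245,245)),('s10.pkl',(295,175,370,230))):
    c=pickle.load(open(f,'rb'));x0,y0,x1,y1=box
    g=cv2.cvtColor(c['pixels'],cv2.COLOR_RGB2GRAY)[y0:y1,x0:x1]
    n,l,st,ce=cv2.connectedComponentsWithStats((g>85).astype('uint8'))
    for i in range(1,n):
        if st[i,4]>150:
            cn=max(cv2.findContours((l==i).astype('uint8'),cv2.RETR_EXTERNAL,cv2.CHAIN_APPROX_NONE)[0],key=len)
            w=np.array([ray(c,*(q[0]+[x0,y0]),.056)[:2] for q in cn],'float32');r=cv2.fitEllipse(w);print(f,st[i],np.round(r[0],4),np.round(r[1],4))
    cv2.imwrite('pics/g%s.png'%f[0],cv2.resize(g,None,fx=6,fy=6))
```

```text
13.75 [0.46597796 0.0575232  0.0243718 ] [-0.46722493  0.42922137  6.42938758] 0.020396249944014434
t11.pkl [  0   0  50  36 362] [0.6569 0.11  ] [0.1364 0.1596]
t11.pkl [  7  10  34  26 656] [0.6426 0.1106] [0.0744 0.0986]
t11.pkl [  0  41  27  14 340] [0.5721 0.1451] [0.0404 0.0907]
s10.pkl [   0    0   75   55 2219] [0.6536 0.0897] [0.2077 0.2666]
```

Gripped. Before carrying, I'll refine the ring centre numerically by edge matching in several views.

Run:
```python
from h import *
import pickle
from scipy.ndimage import map_coordinates
for f in ('c0.pkl','t11.pkl','s10.pkl','s9.pkl','w2.pkl'):
    c=pickle.load(open(f,'rb'));c=c['top'] if f=='c0.pkl' else c
    g=cv2.GaussianBlur(cv2.cvtColor(c['pixels'],cv2.COLOR_RGB2GRAY).astype(float),(0,0),.7)
    res=[]
    for x in np.arange(.628,.650,.001):
        for y in np.arange(.102,.124,.001):
            sc=0;sb=0
            a=lambda S:map_coordinates(g,(proj(c,S)[:,::-1]).T,order=1)
            # ring outer edge: bright inside, dark body outside
            sc+=np.clip(a(circ(x,y,.056,.048,60))-a(circ(x,y,.056,.053,60)),0,60).mean()
            # body outline: dark inside, bright outside
            I=lambda s:np.concatenate([np.linspace(p,q,15) for p,q in zip(rect(x,y,.04,.15+s,.13+s,.11)[:-1],rect(x,y,.04,.15+s,.13+s,.11)[1:])])
            sb=np.clip(a(I(.006))-a(I(-.006)),0,60).mean()
            res.append((sc,sb,x,y))
    R=np.array(res)
    for k in (0,1):
        top=R[np.argsort(-R[:,k])[:8]];print(f,'ring' if k==0 else 'body',top[:,2:].mean(0).round(4),top[0,k].round(1))
```

```text
c0.pkl ring [0.6389 0.1121] 35.5
c0.pkl body [0.6355 0.1105] 58.3
t11.pkl ring [0.6401 0.1129] 32.6
t11.pkl body [0.6358 0.1104] 41.8
s10.pkl ring [0.639  0.1128] 33.7
s10.pkl body [0.6417 0.1098] 29.1
s9.pkl ring [0.639  0.1125] 34.0
s9.pkl body [0.6421 0.1101] 29.1
w2.pkl ring [0.639  0.1125] 51.4
w2.pkl body [0.637  0.1119] 48.4
```

The ring matches agree on (0.639, 0.1125). I'll carry the dust cover there.

Call:
move_arm(moves=[0, 0, 0.01, 0, 0.015, 0, 0, 0.035, 0, 0.015, 0, 0, 0.065, 0, 0.015, 0.01, 0.003, 0.085, 0, 0.015, 0.035, 0.011, 0.09, 0, 0.015, 0.065, 0.021, 0.09, 0, 0.015, 0.095, 0.03, 0.09, 0, 0.015, 0.125, 0.04, 0.09, 0, 0.015, 0.15, 0.048, 0.09, 0, 0.015, 0.167, 0.053, 0.085, 0, 0.015, 0.173, 0.055, 0.075, 0, 0.015, 0.173, 0.055, 0.068, 0, 0.015])

```text
clock: 14.75
tcp_pos: [0.6387, 0.1129, 0.0899]
orientation: [0.0, 0.904, 0.427, 0.0]
wrist_force: [-0.8, 0.6, -0.8]
finger_gap: 0.0206
grip_force: 49.0
```

Call:
move_arm(moves=[0, 0, 0, 0, 0.015, 0, 0, 0, 0, 0.015, 0, 0, -0.003, 0, 0.015, 0, 0, -0.006, 0, 0.015, 0, 0, -0.009, 0, 0.015, 0, 0, -0.012, 0, 0.015, 0, 0, -0.015, 0, 0.015, 0, 0, -0.0175, 0, 0.015, 0, 0, -0.0185, 0, 0.015, 0, 0, -0.0185, 0, 0.015, 0, 0, -0.0185, 0, 0.015])

```text
clock: 15.67
tcp_pos: [0.6376, 0.1125, 0.0744]
orientation: [0.0, 0.904, 0.427, 0.0]
wrist_force: [-5.9, -1.2, 10.2]
finger_gap: 0.0203
grip_force: 50.2
```

It stopped at z 0.0744, the expected seating height, with a light push. Release and check.

Call:
move_arm(moves=[0, 0, 0, 0, 0.05, 0, 0, 0, 0, 0.05, 0, 0, 0, 0, 0.05, 0, 0, 0, 0, 0.05, 0, 0, 0.03, 0, 0.05, 0, 0, 0.07, 0, 0.05, 0, 0, 0.11, 0, 0.05, -0.03, 0, 0.15, 0, 0.05, -0.06, 0, 0.18, 0, 0.05, -0.06, 0, 0.18, 0, 0.05, -0.06, 0, 0.18, 0, 0.05])

```text
clock: 16.58
tcp_pos: [0.5778, 0.1129, 0.256]
orientation: [0.001, 0.904, 0.427, 0.003]
wrist_force: [1.1, 0.2, -0.4]
finger_gap: 0.0498
grip_force: 0.0
```

```bash
cat > chk.py <<'E'
from h import *
import sys
# edge-match a cover disc top outline: colour inside vs outside, solving x,y,z per view
def fit(c,x0,y0,r,lohi,zs):
    hsv=cv2.cvtColor(c['pixels'],cv2.COLOR_RGB2HSV);m=cv2.inRange(hsv,*lohi)
    from scipy.ndimage import map_coordinates
    m=m/255.;best=[]
    for z in zs:
        R=[]
        for x in np.arange(x0-.008,x0+.0081,.001):
            for y in np.arange(y0-.008,y0+.0081,.001):
                a=lambda S:map_coordinates(m,proj(c,S)[:,::-1].T,order=1).mean()
                R.append((a(circ(x,y,z,r-.002))-a(circ(x,y,z,r+.003)),x,y))
        R=np.array(R);t=R[np.argsort(-R[:,0])[:6]];best.append((z,t[0,0].round(2),t[:,1:].mean(0).round(4)))
    return best
E
python3 - <<'E'
from chk import *
import pickle
s=env.get_state();print(s['clock'],s['tcp_pos'],s['joint_pos'][[0,5]])
d={}
for n in('wrist','scene','top'):
    c=cam(n);d[n]=c
    print(n,'blue',fit(c,.639,.1125,.056,BL,[.061]));print(n,'yel',fit(c,.6465,-.102,.042,Y,[.088]))
pickle.dump(d,open('d12.pkl','wb'))
w=cv2.resize(d['wrist']['pixels'][:,:,::-1],(400,300));sc=cv2.resize(d['scene']['pixels'][140:290,200:400,::-1],(400,300))
t=cv2.resize(d['top']['pixels'][180:300,100:400,::-1],(800,300));cv2.imwrite('pics/m12.png',np.vstack([np.hstack([w,sc]),t]))
E
```

```text
16.5833 [0.57777457 0.11290253 0.2559947 ] [0.05667225 2.31596038]
wrist blue [(0.061, np.float64(0.88), array([0.637, 0.112]))]
wrist yel [(0.088, np.float64(0.77), array([ 0.6452, -0.1005]))]
scene blue [(0.061, np.float64(0.68), array([0.6398, 0.1087]))]
scene yel [(0.088, np.float64(0.77), array([ 0.649, -0.104]))]
top blue [(0.061, np.float64(0.55), array([0.6385, 0.1115]))]
top yel [(0.088, np.float64(0.74), array([ 0.6448, -0.1022]))]
```

Both covers sit where they should (the scene camera shows the same small bias on each). Next I'll turn the tool so it closes along the rack's rows, and look at the rack on the way.

Call:
move_arm(moves=[0.02, 0.09, 0.03, 1.1, 0.06, 0.04, 0.18, 0.05, 1.1, 0.06, 0.04, 0.18, 0.05, 1.1, 0.06, 0.04, 0.18, 0.05, 1.1, 0.06, 0.04, 0.18, 0.05, 1.1, 0.06, 0.04, 0.18, 0.05, 1.1, 0.06, 0.04, 0.18, 0.05, 1.1, 0.06, 0.04, 0.18, 0.05, 1.1, 0.06, 0.04, 0.18, 0.05, 1.1, 0.06, 0.04, 0.18, 0.05, 1.1, 0.06])

```text
clock: 17.57
tcp_pos: [0.6181, 0.2927, 0.2988]
orientation: [-0.001, 0.547, 0.837, -0.002]
wrist_force: [0.1, -0.4, 0.3]
finger_gap: 0.0604
grip_force: 0.0
```

Call:
move_arm(moves=[0, 0, 0, 1.2155, 0.06, 0, 0, 0, 1.2155, 0.06, 0, 0, 0, 1.2155, 0.06, 0, 0, 0, 1.2155, 0.06, 0, 0, 0, 1.2155, 0.06, 0, 0, 0, 1.2155, 0.06, 0, 0, 0, 1.2155, 0.06, 0, 0, 0, 1.2155, 0.06, 0, 0, 0, 1.2155, 0.06, 0, 0, 0, 1.2155, 0.06, 0, 0, 0, 1.2155, 0.06, 0, 0, 0, 1.2155, 0.06])

```text
clock: 18.57
tcp_pos: [0.6179, 0.2924, 0.3006]
orientation: [-0.001, -0.025, 1.0, -0.0]
wrist_force: [0.5, 0.6, -0.8]
finger_gap: 0.0603
grip_force: 0.0
```

Run:
```python
from h import *
import pickle
from scipy.ndimage import map_coordinates
from scipy.optimize import minimize
s=env.get_state();q=s['orientation'];print(s['clock'],s['tcp_pos'],'psi',2*np.arctan2(q[2],q[1]),s['joint_pos'][[0,5]])
W=cam('wrist');save(W,'w13.png');T=cam('top');save(T,'t13.png');pickle.dump((W,T),open('d13.pkl','wb'))
T0=pickle.load(open('c0.pkl','rb'))
for nm,c in(('wrist',W),('top0',T0['top']),('scene0',T0['scene'])):
    g=cv2.GaussianBlur(cv2.cvtColor(c['pixels'],cv2.COLOR_RGB2GRAY).astype(float),(0,0),.8)
    def score(p):
        x,y,a=p
        I=lambda sh:np.concatenate([np.linspace(u,v,25) for u,v in zip(rect(x,y,.018,.097+sh,.21+sh,a)[:-1],rect(x,y,.018,.097+sh,.21+sh,a)[1:])])
        v=lambda S:map_coordinates(g,proj(c,S)[:,::-1].T,order=1,mode='nearest')
        return -np.clip(v(I(.006))-v(I(-.002)),-20,60).mean()
    best=min(((score((x,y,a)),x,y,a) for x in np.arange(.518,.543,.002) for y in np.arange(.314,.340,.002) for a in np.arange(0,.12,.02)))
    r=minimize(score,best[1:],method='Nelder-Mead',options=dict(initial_simplex=np.array(best[1:])+np.array([[0,0,0],[.002,0,0],[0,.002,0],[0,0,.02]])))
    print(nm,r.x.round(4),round(r.fun,1))
for b in blobs(T,*RD,20,.05): print(b)
```

```text
18.5667 [0.61790747 0.2924405  0.30060123] psi 3.1924230395281286 [0.32469189 0.27386135]
wrist [0.5336 0.3367 0.051 ] -41.2
top0 [0.5333 0.3335 0.0551] -35.7
scene0 [0.5426 0.331  0.043 ] -17.7
(array([307., 146.]), array([ 0.8492, -0.1589]), array([0.0093, 0.0333]), 86.8)
(array([328., 151.]), array([ 0.8282, -0.2241]), array([0.0123, 0.0364]), 86.0)
(array([332., 252.]), array([ 0.5165, -0.2141]), array([0.0322, 0.0342]), 22.8)
(array([284., 280.]), array([ 0.4428, -0.0713]), array([0.0228, 0.0225]), 87.6)
(array([349., 282.]), array([ 0.4295, -0.2572]), array([0.0257, 0.0225]), 87.6)
```

The rack is at (0.5335, 0.335) with yaw 0.053, and the views agree. Three pots are present. I'll go for the small pot at (0.443, −0.071).

Call:
move_arm(moves=[-0.018, -0.037, -0.01, 0, 0.06, -0.036, -0.074, -0.02, 0, 0.06, -0.054, -0.111, -0.03, 0, 0.06, -0.072, -0.148, -0.04, 0, 0.06, -0.09, -0.185, -0.05, 0, 0.06, -0.108, -0.222, -0.06, 0, 0.06, -0.126, -0.259, -0.07, 0, 0.06, -0.144, -0.296, -0.08, 0, 0.06, -0.16, -0.333, -0.09, 0, 0.06, -0.175, -0.3634, -0.1, 0, 0.06, -0.175, -0.3634, -0.13, 0, 0.06, -0.175, -0.3634, -0.16, 0, 0.06])

```text
clock: 19.67
tcp_pos: [0.443, -0.0736, 0.1428]
orientation: [0.002, -0.024, 1.0, -0.001]
wrist_force: [-1.0, 1.2, -0.1]
finger_gap: 0.0595
grip_force: 0.0
```

Call:
move_arm(moves=[0, 0, -0.03, 0, 0.06, 0, 0, -0.06, 0, 0.06, 0, 0, -0.09, 0, 0.06, 0, 0, -0.108, 0, 0.06, 0, 0, -0.116, 0, 0.06, 0, 0, -0.1165, 0, 0.06, 0, 0, -0.1165, 0, 0.06])

```text
clock: 20.25
tcp_pos: [0.443, -0.0709, 0.0262]
orientation: [-0.0, -0.027, 1.0, 0.0]
wrist_force: [-0.8, -0.1, -0.4]
finger_gap: 0.0602
grip_force: 0.0
```

Run:
```python
from h import *
import pickle
s=env.get_state();print(s['clock'],s['tcp_pos'],s['wrist_force'])
c=cam('wrist');save(c,'w14.png')
for b in blobs(c,*RD,100,.045):print(b)
W,T=pickle.load(open('d13.pkl','rb'));g=cv2.cvtColor(W['pixels'],cv2.COLOR_RGB2GRAY).astype(float)
from scipy.ndimage import map_coordinates
C,S=np.cos(.053),np.sin(.053);xs=np.arange(-.058,.059,.002)
pr=0
for yy in np.linspace(-.06,.06,25):
    P=np.c_[.5335+C*xs-S*yy,.335+S*xs+C*yy,0*xs+.018];pr=pr+map_coordinates(g,proj(W,P)[:,::-1].T,order=1)/25
print([(int(x*1e3),int(v)) for x,v in zip(xs,pr)])
```

```text
20.25 [ 0.44296946 -0.07089913  0.02621218] [-0.78475047 -0.05787136 -0.43066138]
(array([282., 308.]), array([ 0.4388, -0.0724]), array([0.0271, 0.0336]), 82.6)
[(-58, 164), (-56, 165), (-54, 165), (-52, 164), (-49, 164), (-47, 128), (-45, 108), (-43, 94), (-41, 62), (-39, 99), (-37, 107), (-35, 107), (-33, 107), (-31, 107), (-29, 106), (-27, 106), (-25, 106), (-23, 107), (-21, 107), (-19, 107), (-17, 107), (-15, 107), (-13, 106), (-11, 106), (-9, 106), (-7, 105), (-5, 105), (-3, 105), (-1, 85), (0, 101), (2, 105), (4, 105), (6, 104), (8, 105), (10, 104), (12, 103), (14, 104), (16, 103), (18, 103), (20, 103), (22, 103), (24, 103), (26, 103), (28, 103), (30, 103), (32, 103), (34, 102), (36, 102), (38, 102), (40, 102), (42, 83), (44, 84), (46, 101), (48, 111), (50, 150), (52, 156), (54, 155), (56, 155), (58, 155)]
```

The rack's wall lines match expectations to about 1 mm. The pot is between the fingers, so I'll close and lift.

Call:
move_arm(moves=[0, 0, -0.002, 0, 0.015, 0, 0, -0.002, 0, 0.015, 0, 0, -0.002, 0, 0.015, 0, 0, -0.002, 0, 0.015, 0, 0, -0.002, 0, 0.015, 0, 0, 0.02, 0, 0.015, 0, 0, 0.05, 0, 0.015, 0, 0, 0.09, 0, 0.015, 0, 0, 0.12, 0, 0.015, 0, 0, 0.13, 0, 0.015, 0, 0, 0.13, 0, 0.015], newtons=25)

```text
clock: 21.22
tcp_pos: [0.4448, -0.0715, 0.1591]
orientation: [0.003, -0.028, 1.0, -0.001]
wrist_force: [0.5, 0.4, -0.7]
finger_gap: 0.0272
grip_force: 24.8
```

Run:
```python
from h import *
s=env.get_state();print(s['clock'],s['tcp_pos'],s['wrist_force'],s['finger_gap'])
c=cam('wrist');save(c,'w15.png');T=s['tcp_pos']
for b in blobs(c,*RD,100,T[2]+.021):print(b)
```

```text
21.2167 [ 0.44479903 -0.07149796  0.15913215] [ 0.49064141  0.36730569 -0.74132343] 0.027245682815244136
(array([ 23., 169.]), array([ 0.392 , -0.1592]), array([0.0126, 0.0138]), 81.0)
(array([ 91., 287.]), array([ 0.4344, -0.1425]), array([0.0172, 0.0204]), 84.6)
(array([284., 309.]), array([ 0.4387, -0.0727]), array([0.0328, 0.0267]), 3.2)
```

The pot is held (27 mm gap). I'll carry it to the narrow row at (0.506, 0.384).

Call:
move_arm(moves=[0.003, 0.02, 0, 0, 0.015, 0.008, 0.055, 0, 0, 0.015, 0.014, 0.095, 0, 0, 0.015, 0.02, 0.135, 0, 0, 0.015, 0.026, 0.175, 0, 0, 0.015, 0.032, 0.215, 0, 0, 0.015, 0.038, 0.255, 0, 0, 0.015, 0.044, 0.295, 0, 0, 0.015, 0.05, 0.335, 0, 0, 0.015, 0.055, 0.375, 0, 0, 0.015, 0.06, 0.415, 0, 0, 0.015, 0.064, 0.442, 0, 0, 0.015])

```text
clock: 22.27
tcp_pos: [0.5054, 0.3741, 0.153]
orientation: [-0.002, -0.029, 1.0, -0.0]
wrist_force: [0.2, 0.4, 0.1]
finger_gap: 0.0269
grip_force: 24.8
```

Call:
move_arm(moves=[0, 0.0126, 0, 0, 0.015, 0, 0.0126, -0.02, 0, 0.015, 0, 0.0126, -0.05, 0, 0.015, 0, 0.0126, -0.08, 0, 0.015, 0, 0.0126, -0.095, 0, 0.015, 0, 0.0126, -0.1, 0, 0.015, 0, 0.0126, -0.1, 0, 0.015])

```text
clock: 22.85
tcp_pos: [0.5047, 0.382, 0.0528]
orientation: [-0.003, -0.028, 1.0, -0.001]
wrist_force: [-0.1, -0.7, -0.7]
finger_gap: 0.0272
grip_force: 24.8
```

Run:
```python
from h import *
import pickle
s=env.get_state();print(s['clock'],s['tcp_pos'],s['wrist_force'],s['finger_gap'])
```

```text
22.85 [0.50468522 0.38195056 0.05284695] [-0.06239106 -0.70824886 -0.65716866] 0.027200148792396378
```

Call:
move_arm(moves=[0, 0, -0.006, 0, 0.015, 0, 0, -0.012, 0, 0.015, 0, 0, -0.018, 0, 0.015, 0, 0, -0.023, 0, 0.015, 0, 0, -0.0255, 0, 0.015, 0, 0, -0.0265, 0, 0.015, 0, 0, -0.0265, 0, 0.015])

```text
clock: 23.43
tcp_pos: [0.5066, 0.3838, 0.0293]
orientation: [-0.0, -0.028, 1.0, 0.0]
wrist_force: [-0.6, 0.2, 0.3]
finger_gap: 0.0268
grip_force: 24.9
```

It is down at floor height with no wall contact. Release, rise, and go for the second small pot at (0.4305, −0.2565).

Call:
move_arm(moves=[0, 0, -0.001, 0, 0.015, 0, 0, -0.001, 0, 0.05, 0, 0, -0.001, 0, 0.05, 0, 0, -0.001, 0, 0.05, 0, 0, 0.03, 0, 0.05, 0, 0, 0.07, 0, 0.05, 0, 0, 0.11, 0, 0.05, 0, 0, 0.15, 0, 0.06, -0.005, -0.04, 0.15, 0, 0.06, -0.01, -0.08, 0.15, 0, 0.06, -0.015, -0.12, 0.15, 0, 0.06, -0.02, -0.16, 0.15, 0, 0.06])

```text
clock: 24.43
tcp_pos: [0.4863, 0.2226, 0.1799]
orientation: [0.001, -0.028, 1.0, 0.0]
wrist_force: [1.1, -0.9, 0.3]
finger_gap: 0.0599
grip_force: 0.0
```

Run:
```python
from h import *
import pickle
s=env.get_state();print(s['clock'],s['tcp_pos'],s['qvel'].round(2))
c=cam('top');pickle.dump(c,open('t16.pkl','wb'));save(c,'t16.png')
for b in blobs(c,*RD,20,.049):
    if b[0][1]>180:print(b)
```

```text
24.4333 [0.48633138 0.22257049 0.17991207] [-0.83 -0.49 -0.68 -0.19 -0.   -0.81]
(array([332., 252.]), array([ 0.5158, -0.2139]), array([0.035, 0.032]), 87.6)
(array([349., 282.]), array([ 0.4296, -0.2574]), array([0.0257, 0.0225]), 87.6)
```

Call:
move_arm(moves=[-0.0045, -0.04, 0, 0, 0.06, -0.009, -0.08, 0, 0, 0.06, -0.014, -0.12, 0, 0, 0.06, -0.019, -0.16, 0, 0, 0.06, -0.024, -0.2, 0, 0, 0.06, -0.028, -0.24, 0, 0, 0.06, -0.033, -0.28, 0, 0, 0.06, -0.038, -0.32, 0, 0, 0.06, -0.043, -0.36, 0, 0, 0.06, -0.047, -0.4, 0, 0, 0.06, -0.052, -0.44, 0, 0, 0.06, -0.0566, -0.48, 0, 0, 0.06])

```text
clock: 25.48
tcp_pos: [0.4295, -0.2582, 0.1798]
orientation: [0.0, -0.028, 1.0, -0.0]
wrist_force: [1.0, 0.5, -0.3]
finger_gap: 0.0599
grip_force: 0.0
```

Call:
move_arm(moves=[0, 0, -0.03, 0, 0.06, 0, 0, -0.07, 0, 0.06, 0, 0, -0.11, 0, 0.06, 0, 0, -0.14, 0, 0.06, 0, 0, -0.152, 0, 0.06, 0, 0, -0.154, 0, 0.06, 0, 0, -0.154, 0, 0.06, 0, 0, -0.154, 0, 0.015, 0, 0, -0.154, 0, 0.015, 0, 0, -0.154, 0, 0.015, 0, 0, -0.154, 0, 0.015, 0, 0, -0.154, 0, 0.015])

```text
clock: 26.48
tcp_pos: [0.4314, -0.2572, 0.027]
orientation: [0.001, -0.028, 1.0, -0.001]
wrist_force: [-0.3, -0.1, 5.9]
finger_gap: 0.027
grip_force: 24.6
```

Run:
```python
from h import *
import pickle
s=env.get_state();print(s['clock'],s['tcp_pos'],s['wrist_force'],s['finger_gap'])
c=cam('wrist');save(c,'w17.png')
for b in blobs(c,*RD,100,.045):print(b)
c=cam('top')
for z in (.049,):
  for b in blobs(c,*RD,20,z):
    if b[0][1]>180:print('top',b)
```

```text
26.4833 [ 0.43137501 -0.25717083  0.02699203] [-0.34962288 -0.07870976  5.90794883] 0.02703705579932337
(array([284., 305.]), array([ 0.4263, -0.2575]), array([0.0272, 0.0334]), 79.3)
top (array([332., 252.]), array([ 0.5158, -0.214 ]), array([0.0351, 0.032 ]), 87.6)
top (array([126., 264.]), array([0.5058, 0.3824]), array([0.0259, 0.0258]), 2.8)
```

The first pot stands at (0.506, 0.382) in its row. The second is held, bound for (0.512, 0.284).

Call:
move_arm(moves=[0, 0, 0.02, 0, 0.015, 0, 0, 0.055, 0, 0.015, 0, 0, 0.095, 0, 0.015, 0.004, 0.02, 0.125, 0, 0.015, 0.009, 0.055, 0.13, 0, 0.015, 0.015, 0.095, 0.13, 0, 0.015, 0.021, 0.135, 0.13, 0, 0.015, 0.027, 0.175, 0.13, 0, 0.015, 0.033, 0.215, 0.13, 0, 0.015, 0.039, 0.255, 0.13, 0, 0.015, 0.045, 0.295, 0.13, 0, 0.015, 0.051, 0.335, 0.13, 0, 0.015])

```text
clock: 27.58
tcp_pos: [0.481, 0.0808, 0.1559]
orientation: [0.0, -0.028, 1.0, 0.0]
wrist_force: [0.5, -0.1, -0.1]
finger_gap: 0.0271
grip_force: 24.8
```

Call:
move_arm(moves=[0.006, 0.04, 0, 0, 0.015, 0.012, 0.08, 0, 0, 0.015, 0.018, 0.12, 0, 0, 0.015, 0.024, 0.16, 0, 0, 0.015, 0.0305, 0.19, 0, 0, 0.015, 0.0315, 0.2058, -0.02, 0, 0.015, 0.0315, 0.2058, -0.05, 0, 0.015, 0.0315, 0.2058, -0.08, 0, 0.015, 0.0315, 0.2058, -0.095, 0, 0.015, 0.0315, 0.2058, -0.1, 0, 0.015, 0.0315, 0.2058, -0.1, 0, 0.015, 0.0315, 0.2058, -0.1, 0, 0.015])

```text
clock: 28.58
tcp_pos: [0.5131, 0.2847, 0.0563]
orientation: [0.0, -0.028, 1.0, 0.0]
wrist_force: [0.3, 0.2, 0.2]
finger_gap: 0.0272
grip_force: 24.8
```

Call:
move_arm(moves=[0, 0, -0.006, 0, 0.015, 0, 0, -0.012, 0, 0.015, 0, 0, -0.018, 0, 0.015, 0, 0, -0.022, 0, 0.015, 0, 0, -0.025, 0, 0.015, 0, 0, -0.026, 0, 0.015, 0, 0, -0.026, 0, 0.015])

```text
clock: 29.17
tcp_pos: [0.5132, 0.2845, 0.031]
orientation: [0.001, -0.028, 1.0, 0.0]
wrist_force: [-3.4, -2.0, 10.9]
finger_gap: 0.0268
grip_force: 25.6
```

Floor contact at the expected height. Release, then go to the large pot at (0.515, −0.2125).

Call:
move_arm(moves=[0, 0, 0.001, 0, 0.05, 0, 0, 0.001, 0, 0.05, 0, 0, 0.001, 0, 0.05, 0, 0, 0.03, 0, 0.05, 0, 0, 0.07, 0, 0.05, 0, 0, 0.11, 0, 0.05, 0, 0, 0.15, 0, 0.07, 0, -0.04, 0.15, 0, 0.07, 0, -0.08, 0.15, 0, 0.07, 0, -0.12, 0.15, 0, 0.07, 0, -0.16, 0.15, 0, 0.07, 0, -0.2, 0.15, 0, 0.07])

```text
clock: 30.17
tcp_pos: [0.5122, 0.0831, 0.1792]
orientation: [0.0, -0.028, 1.0, 0.0]
wrist_force: [1.3, -1.3, -0.9]
finger_gap: 0.07
grip_force: 0.0
```

Call:
move_arm(moves=[0, -0.04, 0, 0, 0.07, 0, -0.08, 0, 0, 0.07, 0, -0.12, 0, 0, 0.07, 0, -0.16, 0, 0, 0.07, 0, -0.2, 0, 0, 0.07, 0, -0.24, 0, 0, 0.07, 0, -0.28, 0, 0, 0.07, 0.002, -0.2965, -0.02, 0, 0.07, 0.002, -0.2965, -0.02, 0, 0.07, 0.002, -0.2965, -0.02, 0, 0.07])

```text
clock: 31.0
tcp_pos: [0.5135, -0.2125, 0.1578]
orientation: [-0.001, -0.027, 1.0, 0.001]
wrist_force: [-0.3, 0.8, 0.4]
finger_gap: 0.0698
grip_force: 0.0
```

Run:
```python
from h import *
import pickle
s=env.get_state();print(s['clock'],s['tcp_pos'])
c=cam('wrist');save(c,'w18.png')
for b in blobs(c,*RD,100,.06):print(b)
c=cam('top');pickle.dump(c,open('t18.pkl','wb'));save(c,'t18.png')
for b in blobs(c,*RD,20,.049):
    if b[0][1]>180:print('top',b)
```

```text
31.0 [ 0.51350888 -0.21254121  0.15782118]
(array([283., 215.]), array([ 0.5138, -0.2137]), array([0.0356, 0.0345]), 2.9)
top (array([161., 261.]), array([0.5116, 0.2819]), array([0.0263, 0.023 ]), 87.6)
top (array([126., 264.]), array([0.5064, 0.3817]), array([0.0255, 0.0252]), 45.4)
```

Both small pots stand in the narrow row, and the large pot is directly under the tool. Descend and grip.

Call:
move_arm(moves=[0, -0.001, -0.03, 0, 0.07, 0, -0.001, -0.07, 0, 0.07, 0, -0.001, -0.1, 0, 0.07, 0, -0.001, -0.12, 0, 0.07, 0, -0.001, -0.124, 0, 0.07, 0, -0.001, -0.124, 0, 0.07, 0, -0.001, -0.124, 0, 0.02, 0, -0.001, -0.124, 0, 0.02, 0, -0.001, -0.124, 0, 0.02, 0, -0.001, -0.124, 0, 0.02, 0, -0.001, -0.124, 0, 0.02], newtons=30)

```text
clock: 32.02
tcp_pos: [0.5162, -0.2135, 0.0376]
orientation: [0.002, -0.028, 1.0, -0.001]
wrist_force: [-1.4, 1.0, 7.5]
finger_gap: 0.035
grip_force: 29.5
```

Call:
move_arm(moves=[0, 0, 0.02, 0, 0.02, 0, 0, 0.055, 0, 0.02, 0, 0, 0.095, 0, 0.02, 0, 0.015, 0.125, 0, 0.02, 0, 0.05, 0.13, 0, 0.02, 0, 0.09, 0.13, 0, 0.02, 0, 0.13, 0.13, 0, 0.02, 0, 0.17, 0.13, 0, 0.02, 0, 0.21, 0.13, 0, 0.02, 0, 0.25, 0.13, 0, 0.02, 0, 0.29, 0.13, 0, 0.02, 0, 0.33, 0.13, 0, 0.02])

```text
clock: 33.02
tcp_pos: [0.5145, 0.1189, 0.1663]
orientation: [0.001, -0.028, 1.0, 0.0]
wrist_force: [0.9, 0.6, -0.8]
finger_gap: 0.0348
grip_force: 30.1
```

Call:
move_arm(moves=[0.006, 0.04, 0, 0, 0.02, 0.012, 0.08, 0, 0, 0.02, 0.018, 0.12, 0, 0, 0.02, 0.024, 0.16, 0, 0, 0.02, 0.032, 0.195, 0, 0, 0.02, 0.04, 0.2195, -0.02, 0, 0.02, 0.04, 0.2195, -0.05, 0, 0.02, 0.04, 0.2195, -0.08, 0, 0.02, 0.04, 0.2195, -0.095, 0, 0.02, 0.04, 0.2195, -0.1, 0, 0.02, 0.04, 0.2195, -0.1, 0, 0.02, 0.04, 0.2195, -0.1, 0, 0.02])

```text
clock: 34.02
tcp_pos: [0.5553, 0.3366, 0.0666]
orientation: [0.001, -0.028, 1.0, 0.0]
wrist_force: [0.1, 0.4, -0.9]
finger_gap: 0.035
grip_force: 30.2
```

Call:
move_arm(moves=[0, 0, -0.006, 0, 0.02, 0, 0, -0.012, 0, 0.02, 0, 0, -0.018, 0, 0.02, 0, 0, -0.022, 0, 0.02, 0, 0, -0.025, 0, 0.02, 0, 0, -0.026, 0, 0.02, 0, 0, -0.026, 0, 0.02])

```text
clock: 34.6
tcp_pos: [0.5552, 0.3366, 0.0416]
orientation: [0.001, -0.028, 1.0, 0.0]
wrist_force: [-3.7, -2.0, 12.5]
finger_gap: 0.0348
grip_force: 31.0
```

Floor contact at 0.0376 + 0.004. Release, withdraw, and check everything.

Call:
move_arm(moves=[0, 0, 0.001, 0, 0.06, 0, 0, 0.001, 0, 0.06, 0, 0, 0.001, 0, 0.06, 0, 0, 0.03, 0, 0.06, 0, 0, 0.07, 0, 0.06, 0, 0, 0.11, 0, 0.06, 0, 0, 0.15, 0, 0.06, 0, 0, 0.19, 0, 0.06, -0.03, -0.04, 0.21, 0, 0.06, -0.06, -0.08, 0.21, 0, 0.06, -0.09, -0.11, 0.21, 0, 0.06, -0.12, -0.14, 0.21, 0, 0.06])

```text
clock: 35.6
tcp_pos: [0.4487, 0.2107, 0.2493]
orientation: [0.001, -0.028, 1.0, 0.0]
wrist_force: [-0.2, -1.3, 0.6]
finger_gap: 0.0597
grip_force: 0.0
```

Call:
move_arm(moves=[-0.01, -0.041, 0.04, 0, 0.06, -0.02, -0.08, 0.05, 0, 0.06, -0.03, -0.12, 0.05, 0, 0.06, -0.03, -0.16, 0.05, 0, 0.06, -0.03, -0.2, 0.05, 0, 0.06, -0.03, -0.24, 0.05, 0, 0.06, -0.03, -0.28, 0.05, 0, 0.06, -0.03, -0.32, 0.05, 0, 0.06, -0.03, -0.36, 0.05, 0, 0.06, -0.03, -0.4, 0.05, 0, 0.06, -0.03, -0.4, 0.05, 0, 0.06, -0.03, -0.4, 0.05, 0, 0.06])

```text
clock: 36.6
tcp_pos: [0.419, -0.1904, 0.2985]
orientation: [-0.0, -0.025, 1.0, 0.0]
wrist_force: [0.0, 0.8, -0.3]
finger_gap: 0.0602
grip_force: 0.0
```

Run:
```python
from chk import *
import pickle
s=env.get_state();print(s['clock'],s['tcp_pos'])
d={n:cam(n) for n in('scene','top')};pickle.dump(d,open('d20.pkl','wb'))
for n,c in d.items():
    print(n,'blue',fit(c,.639,.1125,.056,BL,[.061]),'yel',fit(c,.6465,-.102,.042,Y,[.088]))
for b in blobs(d['top'],*RD,20,.055):
    if b[0][1]>180:print('top',b)
sc=cv2.resize(d['scene']['pixels'][130:280,240:390,::-1],(560,560)[::-1] and (440,440),interpolation=cv2.INTER_CUBIC)
t=cv2.resize(d['top']['pixels'][190:290,100:325,::-1],(800,355)[0:2],interpolation=cv2.INTER_CUBIC)
sc=cv2.resize(d['scene']['pixels'][145:270,240:400,::-1],(310,242),interpolation=cv2.INTER_CUBIC)
a=cv2.resize(d['scene']['pixels'][145:215,300:380,::-1],(277,242),interpolation=cv2.INTER_CUBIC)
b=cv2.resize(d['scene']['pixels'][205:275,250:320,::-1],(213,242)  ,interpolation=cv2.INTER_CUBIC)
cv2.imwrite('pics/m20.png',np.vstack([t,np.hstack([sc,a,b])]))
```

```text
36.6 [ 0.41896304 -0.19039922  0.29847615]
scene blue [(0.061, np.float64(0.7), array([0.6402, 0.1093]))] yel [(0.088, np.float64(0.77), array([ 0.649, -0.104]))]
top blue [(0.061, np.float64(0.85), array([0.6385, 0.1115]))] yel [(0.088, np.float64(0.75), array([ 0.6447, -0.1018]))]
top (array([141., 246.]), array([0.5553, 0.3392]), array([0.0328, 0.032 ]), 87.6)
top (array([161., 261.]), array([0.5109, 0.2803]), array([0.0266, 0.0229]), 87.6)
top (array([126., 264.]), array([0.5064, 0.38  ]), array([0.0263, 0.0228]), 87.6)
```

View pics/m20.png

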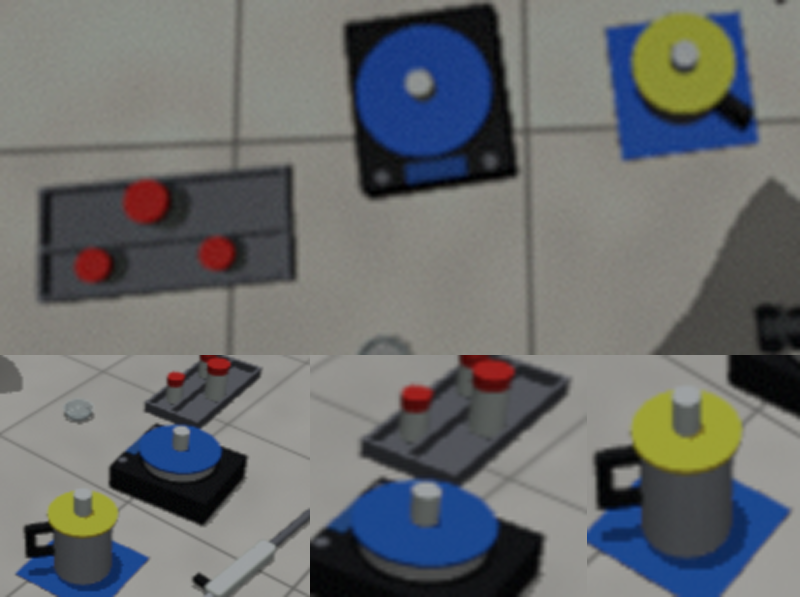

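The picture shows the pots upright in their rows, and both covers look level: the yellow one centred on the can, the blue one on the ring. As a last numeric check on tilt and height, I'll fit the blue disc in the stored close wrist and top views.

Run:
```python
from h import *
import pickle
from scipy.optimize import least_squares
D12=pickle.load(open('d12.pkl','rb'));D=pickle.load(open('d20.pkl','rb'))
def cont(c,x,y,z,lh):
    m=cv2.inRange(cv2.cvtColor(c['pixels'],cv2.COLOR_RGB2HSV),*lh);m=cv2.morphologyEx(m,cv2.MORPH_CLOSE,np.ones((3,3)))
    n,l,s,ce=cv2.connectedComponentsWithStats(m);q=proj(c,[[x+.025,y+.02,z]])[0].astype(int);i=l[q[1],q[0]]
    cn=max(cv2.findContours((l==i).astype('uint8'),cv2.RETR_EXTERNAL,cv2.CHAIN_APPROX_NONE)[0],key=len);return cn[:,0].astype(float),s[i]
for nm,x,y,z,r,lh in(('blue',.639,.1125,.061,.056,BL),('yel',.6465,-.102,.088,.042,Y)):
    for v,c in(('wrist12',D12['wrist']),('top',D['top']),('scene',D['scene'])):
        P,s=cont(c,x,y,z,lh)
        def res(p):
            X,Y_,tx,ty,dr=p;a=np.linspace(0,2*np.pi,181)[:-1];S=circ(X,Y_,z,r+dr,181)[:-1];S[:,2]+=tx*(S[:,0]-X)+ty*(S[:,1]-Y_)
            Q=proj(c,S);return np.clip(np.sqrt(((P[:,None]-Q[None])**2).sum(2)).min(1),0,3)
        f=least_squares(res,[x,y,0,0,0],x_scale=[.001,.001,.02,.02,.001],loss='soft_l1',f_scale=.5,diff_step=1e-3)
        print(nm,v,s,f.x.round(4),'rms',np.sqrt((f.fun**2).mean()).round(2))
```

```text
blue wrist12 [  262    75   135   131 12100] [ 6.372e-01  1.121e-01 -2.060e-02 -5.400e-03 -5.000e-04] rms 1.4
blue top [ 200  197   39   45 1232] [ 6.373e-01  1.118e-01  4.800e-02 -2.970e-02  1.000e-04] rms 1.44
blue scene [306 181  49  26 794] [ 0.639   0.1084  0.0232 -0.0338  0.0016] rms 1.55
yel wrist12 [ 433  269   86   73 3614] [ 0.6455 -0.0995  0.0173 -0.0399 -0.0018] rms 1.89
yel top [278 194  28  28 556] [ 0.6444 -0.1018  0.1992 -0.0164 -0.0032] rms 0.34
yel scene [265 216  36  24 573] [ 0.6491 -0.1045 -0.0014  0.0291 -0.0021] rms 1.54
```

No tilt shows beyond the noise, and every reading agrees with seated covers. Handing in.

```bash
python3 -c "
from workcell import env
print(env.hand_in())"
```

```text
the job is handed in; nothing more can be done
None
```

I finished the clear-down and handed it in at about 37 s on the robot's clock: the can is on the mat with its yellow cover on, the dust cover is on the balance ring, and all three pots found stand in their rows; the hand-in returned no verdict, the camera checks showed everything in place, but cover tilt could only be measured roughly.

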